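Nest the milk pans with fanned handles and put the tea ball in

TASK

Put the tea things away: take the medium saucepan off the slanted draining stand and set it upright, right down inside the big saucepan on the table; then nest the small saucepan inside the medium one in the same way. Fan the handles out so that each points at least an eighth of a turn (45 degrees) away from the other two, and finally lower the tea ball, bulb down, to the bottom of the small pan. Set everything down gently without dropping it, leave the big pan standing on the table, and do not disturb the timer, the sauce pot or the salt shaker.

Things in the scene. Friction and masses are not known exactly. Their poses are not given: they have to be found in the camera images.
- big_pan: Big steel saucepan: rim 160 mm, foot 148 mm across outside, 46 high, wall 3, bottom 4. Origin: centre of underside; z: axis towards the mouth; x: way the handle points. Stands on the table and receives the others; about 0.7 kg, need not be gripped; its handle points roughly towards the robot.
- mid_pan: Medium steel saucepan: rim 124 mm, foot 112 mm across outside, 60 high, wall 3, bottom 4. Origin: centre of underside; z: axis towards the mouth; x: way the handle points. About 0.22 kg. Starts on the draining stand, leaning 30 degrees, mouth towards the robot, handle pointing up the slope, away from the robot. Nested, it rests on the big pan's bottom with 13 mm of play all round.
- small_pan: Small steel saucepan: rim 92 mm, foot 80 mm across outside, 74 high, wall 3, bottom 4. Origin: centre of underside; z: axis towards the mouth; x: way the handle points. About 0.16 kg. Starts beside the medium pan on the stand, leaning in the same way. Nested, it rests on the medium pan's bottom with 13 mm of play all round.
- big_pan_tip (a point): Tip of the big pan's handle, a black bar 18 mm wide, 12 thick, leaving the pan 6 mm below the rim, rising outwards at 20 degrees. The tip is 185 mm from the axis, 79 mm above the underside.
- mid_pan_tip (a point): Tip of the medium pan's handle, a black bar 18 mm wide, 12 thick, leaving the pan 6 mm below the rim, rising outwards at 20 degrees. The tip is 153 mm from the axis, 88 mm above the underside; nested, the handle passes over the big pan's rim.
- small_pan_tip (a point): Tip of the small pan's handle, a black bar 18 mm wide, 12 thick, leaving the pan 6 mm below the rim, rising outwards at 20 degrees. The tip is 128 mm from the axis, 99 mm above the underside; nested, the handle passes over the medium pan's rim.
- mid_pan_grip (a point): Good place to pinch the medium pan's handle: centre of the bar 60 mm from where it leaves the pan, 115 mm from the pan's axis and 75 mm above its underside.
- small_pan_grip (a point): Good place to pinch the small pan's handle: centre of the bar 60 mm from where it leaves the pan, 99 mm from the pan's axis and 89 mm above its underside.
- tea_ball: Steel tea infuser, about 60 g: a ball of 44 mm diameter with a flat foot, a thin stem (8 mm) and at the top a black cylindrical grip, 16 mm diameter and 26 mm long; 102 mm high in all. Stands upright on the table. Origin: centre of the foot; z: along the stem, upwards.
- tea_ball_center (a point): Centre of the tea ball's bulb, 22 mm above its foot.
- tea_ball_grip (a point): Centre of the tea ball's black grip, 89 mm above its foot.
- stand: Slanted steel draining stand, fixed: plate 150 x 290 mm sloping 30 degrees, its low edge with a 10 mm lip towards the robot, its high edge 93 mm above the table. Origin on the table under the plate's centre; x: horizontally up the slope, y: along the plate's long side. Medium pan on its +y half, small pan on its -y half; the small pan's handle tip reaches 190 mm above the table.
- timer: Red and white round kitchen timer, 62 mm diameter, 40 mm high; bystander, origin under its centre.
- sauce_pot: Green lidded portion pot, 53 mm diameter, 36 mm high; bystander, origin under its centre.
- salt: Salt shaker with grey cap, 44 mm diameter, 90 mm high; bystander, origin under its centre.
Not all that is in view belongs to the job. Leave any orange look-alike of the mid_pan alone. Leave any blue look-alike of the tea_ball alone.

How it is judged (in metres and radians):
On the way, in this order (a step that is already met when the one before it is completed fails the run):
1. the medium pan is nested in the big pan, handle fanned, and let go (horizontal distance between mid_pan and big_pan below 0.022 m and z of mid_pan in the frame of big_pan between -0.005 and 0.012 m and angle between mid_pan's own z axis and vertical below 0.12 rad and horizontal distance between mid_pan_tip and big_pan_tip above 0.09 m and contact force between mid_pan and the fingers below 0.1 N), for 0.2 s.
2. the small pan is nested in the medium pan, all handles fanned, and let go (horizontal distance between mid_pan and big_pan below 0.022 m and z of mid_pan in the frame of big_pan between -0.005 and 0.012 m and angle between each of mid_pan, small_pan's own z axis and vertical below 0.12 rad and horizontal distance between mid_pan_tip and big_pan_tip above 0.09 m and horizontal distance between small_pan and mid_pan below 0.022 m and z of small_pan in the frame of mid_pan between -0.005 and 0.012 m and horizontal distance between small_pan_tip and mid_pan_tip above 0.075 m and horizontal distance between small_pan_tip and big_pan_tip above 0.095 m and contact force between small_pan and the fingers below 0.1 N), for 0.2 s.
3. the tea ball is at the bottom of the small pan (horizontal distance between tea_ball_center and small_pan below 0.025 m and z of tea_ball_center in the frame of small_pan between 0.012 and 0.036 m), for 0.2 s.
At the end, for the whole second after the job is handed in: Medium pan in big, small in medium: undersides within 12 mm, axes within 22 mm, tilt under 7 deg; handle tips apart over 90 mm (big-medium), 75 (medium-small), 95 (big-small); tea ball bulb 12-36 mm above small pan underside, 25 mm off axis; big pan on table; all at rest (all of step 3 and horizontal distance between mid_pan and big_pan below 0.022 m and z of mid_pan in the frame of big_pan between -0.005 and 0.012 m and angle between each of mid_pan, small_pan's own z axis and vertical below 0.12 rad and horizontal distance between mid_pan_tip and big_pan_tip above 0.09 m and horizontal distance between small_pan and mid_pan below 0.022 m and z of small_pan in the frame of mid_pan between -0.005 and 0.012 m and horizontal distance between small_pan_tip and mid_pan_tip above 0.075 m and horizontal distance between small_pan_tip and big_pan_tip above 0.095 m and linear speed of each of big_pan, mid_pan, small_pan, tea_ball below 0.03 m/s and height (world z) of big_pan below 0.01 m and angle between big_pan's own z axis and vertical below 0.1 rad); the robot touches nothing.
It fails at once if a pan or the tea ball is dropped: it falls freely from more than about 10 mm (faster than 0.45 m/s out of the fingers) ((linear speed of mid_pan above 0.45 m/s and contact force between mid_pan and the fingers below 0.1 N) or (linear speed of small_pan above 0.45 m/s and contact force between small_pan and the fingers below 0.1 N) or (linear speed of tea_ball above 0.45 m/s and contact force between tea_ball and the fingers below 0.1 N)).
It fails at once if a pan or the tea ball is rammed down hard (over 80 N) (contact force between mid_pan and big_pan above 80 N or contact force between small_pan and mid_pan above 80 N or contact force between tea_ball and small_pan above 80 N).
It fails at once if the timer, the sauce pot or the salt shaker is pushed more than 30 mm or tipped (distance of any of timer, sauce_pot, salt from where it was at the start of the episode above 0.03 m or angle between any of timer, sauce_pot, salt's own z axis and vertical above 0.5 rad).
It also fails if it takes over 72 s, if anything falls off the work surface, if the arm or the gripper's body presses on something with over 40 N, if the wrist force passes 120 N, or if a joint passes its speed limit or range.

ROBOT

A 6-joint arm with a two-finger parallel gripper is mounted at the origin on a cart in front of the work surface, level with it; the furniture and walls round the work are solid. World frame = base frame: x ahead of the robot, y to its left, z up, the work surface at z = 0. Lengths are in mm, angles in rad, forces in N, time in s.
With the tool pointing down it reaches from about 400 to 925 mm from the base axis. Payload 3.4 kg.
Tool frame: the origin (TCP) lies at the very end of the fingers, on their centre line; the grasp point (between the pads) lies 19 mm behind it; x points along the fingers, y is the direction in which the jaws open and shut, and the axes are right-handed (so a half turn about x gives the same grasp; the last joint's range is limited). The gripper opens to 85 mm and grips with 20 to 120 N. Pads are 22 mm wide; open, the fingers measure 114 mm over their backs; the gripper's body (76 mm by 85 mm) begins 54 mm behind the grasp point. The pads swing forward as they close: fully open they stand 13 mm farther back than shut.
Start: joints at [-1.405, 0.307, 1.506, -0, 1.328, -0.073], TCP at [136.542, -558.558, 231.305] pointing down, gripper open.
Joint ranges: [-3.12, 3.12], [-1.05, 2.28], [0.14, 2.33], [-1.42, 4.57], [0.1, 2.73], [-2.68, 2.68]. Speed limits (rad/s): [2.57, 2.57, 3.14, 3.14, 3.14, 3.14].

INTERFACE

Orientations are given as a rotation vector (axis times angle).
In Python, from workcell import manip, cams gives the robot as it stands.
- The arm moves only by the tool carry_out, never from a script. Its argument "series" is a list of rows, each a list of 6 numbers: the shift along the world's x, y, z in mm, then the turn, a rotation vector about the world's x, y, z in rad. A call has 1 to 5 rows; each row shifts and turns the pose as measured when the row begins; what a row does not reach is not made up. A row lasts 1/8 s, in which the tool goes at most 62.5 mm and 10.7 degrees, less where a joint would pass 70% of its speed; a pose out of reach is approached as far as the arm can. A call is refused whole if a number of a shift passes 62.5 or a number of a turn 0.188, either way. A call with a gripper value outside its range is refused whole. "fingers" is the closure in counts, from 0 (fully open) to 255 (shut), set as the call begins (left out, the last holds). The fingers move at their own pace and stop on an object; "force" is the grip in N (left out, the last holds). Time passes only in rows, so rows that do not move let the fingers close. It gives the time, the measured TCP pose, the force and the opening at its end, in the units of the state.
- manip.sense(): the state, without advancing time (a new reading comes with each control period).
- cams.get_image(name): name is "scene" or "top" or "wrist"; returns a dict with "color" (420x560x3 uint8, red, green, blue), "mtx" (3x3 intrinsics, pixels), "R" (3x3) and "t" (3): a world point X has camera coordinates R X + t; the wrist camera has in their place "mount" (4x4, takes a point from camera to tool coordinates, whose origin is the TCP and whose axes are the tool frame's). Camera axes: x right, y down, z forward; pixel columns grow to the right and rows downward; lengths in mm; the calibration is good to about 2 mm. A picture is of the moment at which its call begins: read the wrist's pose just before it. There is no depth.
- manip.finish_job(): hands the job in, once; it reports no verdict.
The state is a dict: "time_s": time; "joint_positions": joint angles; "joint_vel": joint speeds; "tau": joint torques, N m; "ee_pos": TCP position; "tool_rot": TCP orientation; "contact_force": force on the tool from outside, world axes, zero at the start; "ft_torque": the same for the moment, N m; "gripper_width": finger opening in mm.
Only numpy, scipy, OpenCV 4.12 (cv2) and the standard library are available. Lean on these libraries where they do the work, as an engineer would, in place of code of your own. Each camera call takes 0.05 s, during which the arm holds its last target.

## Working session

There is one attempt and no reset: what is moved stays moved. The work goes in short steps, Python scripts to look and compute and a tool call to move; the robot and the scene stay as the last step left them, time stands still between calls to the robot, and variables do not carry over. Pictures are saved under pics/ and viewed, and the job is handed in when it is done.

Besides the shell and the picture viewer there is one more tool, called after ">>>" as name(argument=value, ...) on one line, values as JSON. carry_out: Moves the arm, as the interface text tells. Its arguments: {"type":"object","properties":{"series":{"type":"array","items":{"type":"array","items":{"type":"number"}}},"fingers":{"type":"number"},"force":{"type":"number"}},"required":["series"]}

```bash
mkdir -p pics; ls; python3 - <<'E'
from workcell import manip,cams
import cv2,numpy as np
print(manip.sense())
for n in ["scene","top","wrist"]:
    d=cams.get_image(n); cv2.imwrite(f"pics/{n}0.png",d["color"][:,:,::-1])
    np.savez(f"pics/{n}0.npz",**d)
    print(n,{k:np.round(v,3).tolist() for k,v in d.items() if k!="color"})
E
```

```text
pics
{'time_s': 0.0, 'joint_positions': array([-1.40447380e+00,  3.07582987e-01,  1.50767655e+00,  3.21807510e-06,
        1.32842246e+00, -7.35226870e-02]), 'joint_vel': array([-0.00089012,  0.00096785,  0.0015197 ,  0.00025946, -0.00031046,
       -0.00015977]), 'tau': array([-3.66111250e-03, -4.57552814e+01, -2.51915056e+01, -1.15139273e-04,
        1.33970927e-02, -3.83217946e-05]), 'ee_pos': array([ 136.43964756, -557.84892713,  230.37414679]), 'tool_rot': array([ 2.09488777,  0.25464899, -2.09508569]), 'contact_force': array([-0.27682014, -0.95844836,  0.84292586]), 'ft_torque': array([0.00706168, 0.04521481, 0.02805133]), 'gripper_width': 85.46942792036654}
scene {'mtx': [[417.785, 0.0, 280.892], [0.0, 417.785, 209.088], [0.0, 0.0, 1.0]], 'R': [[0.454, -0.891, 0.02], [-0.409, -0.228, -0.884], [0.792, 0.393, -0.468]], 't': [-235.182, 335.399, 766.931]}
top {'mtx': [[516.522, 0.0, 284.89], [0.0, 516.522, 209.703], [0.0, 0.0, 1.0]], 'R': [[0.026, -0.999, 0.019], [-0.995, -0.028, -0.094], [0.094, -0.016, -0.995]], 't': [-15.525, 560.424, 1490.016]}
wrist {'mtx': [[291.631, 0.0, 282.109], [0.0, 291.631, 204.843], [0.0, 0.0, 1.0]], 'mount': [[0.0, -0.273, 0.962, -143.0], [1.0, -0.0, -0.0, -0.171], [0.0, 0.962, 0.273, -68.431], [0.0, 0.0, 0.0, 1.0]]}
```

View pics/scene0.png

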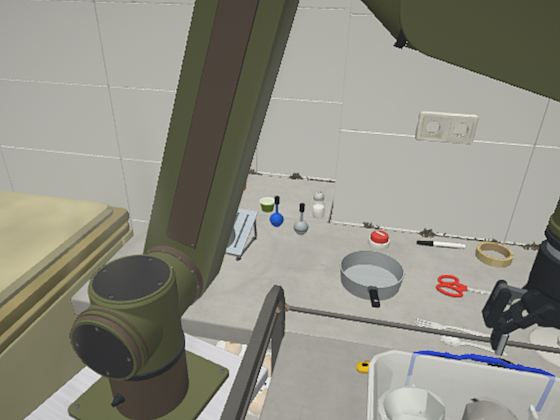

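View pics/top0.png

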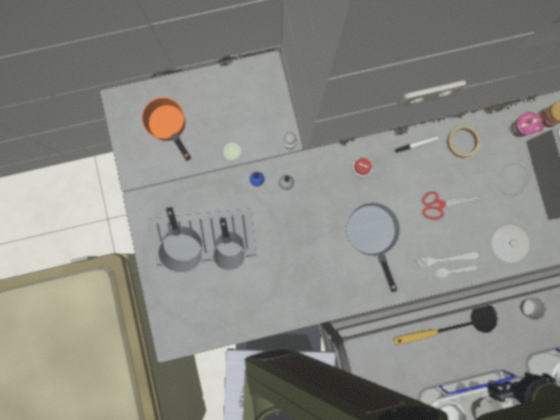

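View pics/wrist0.png

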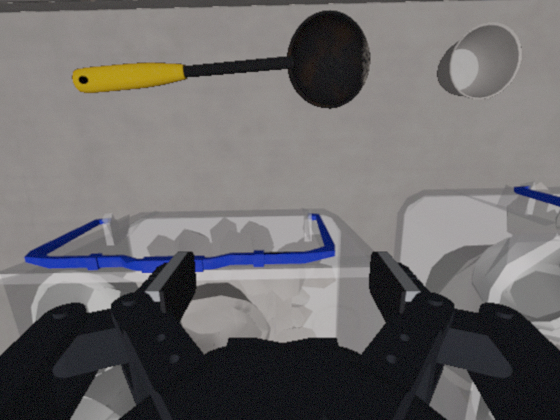

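```bash
cat > h.py <<'E'
import numpy as np,cv2
from workcell import manip,cams
from scipy.spatial.transform import Rotation as Ro
def load(n): return dict(np.load(n))
def ray(d,px,tp=None):
    K=d["mtx"]; v=np.linalg.inv(K)@np.array([px[0],px[1],1.])
    if "R" in d: R,t=d["R"],d["t"]; return -R.T@t, R.T@v
    p,r=tp; Rt=Ro.from_rotvec(r).as_matrix(); M=d["mount"]
    return p+Rt@M[:3,3], Rt@M[:3,:3]@v
def plane(d,px,z,tp=None):
    o,v=ray(d,px,tp); return o+v*(z-o[2])/v[2]
def proj(d,X,tp=None):
    X=np.atleast_2d(X)
    if "R" in d: c=X@d["R"].T+d["t"]
    else:
        p,r=tp; Rt=Ro.from_rotvec(r).as_matrix(); M=d["mount"]
        c=((X-p)@Rt-M[:3,3])@M[:3,:3]
    u=c@d["mtx"].T; return u[:,:2]/u[:,2:]
def crop(d,x0,y0,x1,y1,s,name):
    im=d["color"][y0:y1,x0:x1,::-1]
    cv2.imwrite(name,cv2.resize(im,None,fx=s,fy=s,interpolation=cv2.INTER_CUBIC))
E
python3 - <<'E'
from h import *
d=load("pics/top0.npz")
crop(d,130,120,330,280,4,"pics/topc1.png"); crop(d,270,120,470,310,3,"pics/topc2.png")
d=load("pics/scene0.npz"); crop(d,180,160,440,330,3,"pics/sc1.png")
E
```

```text
(no output)
```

View pics/topc1.png

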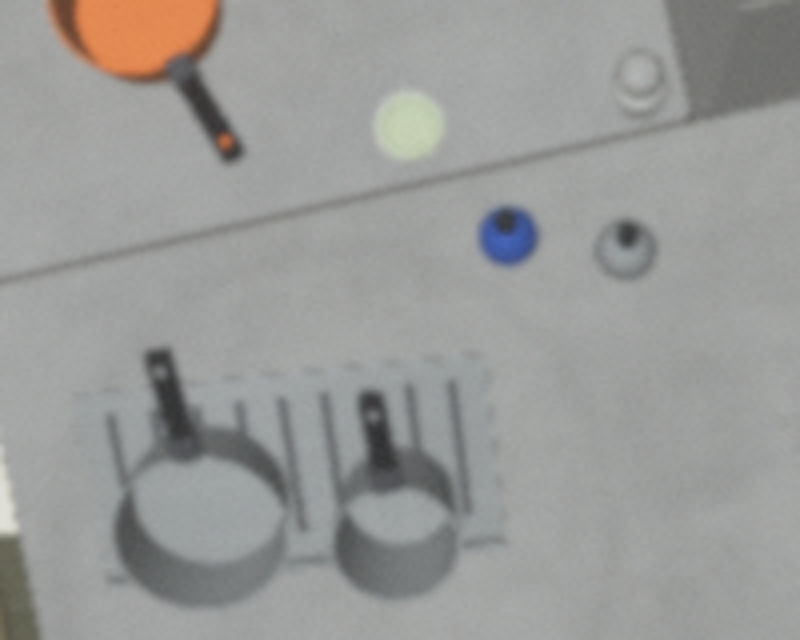

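View pics/topc2.png

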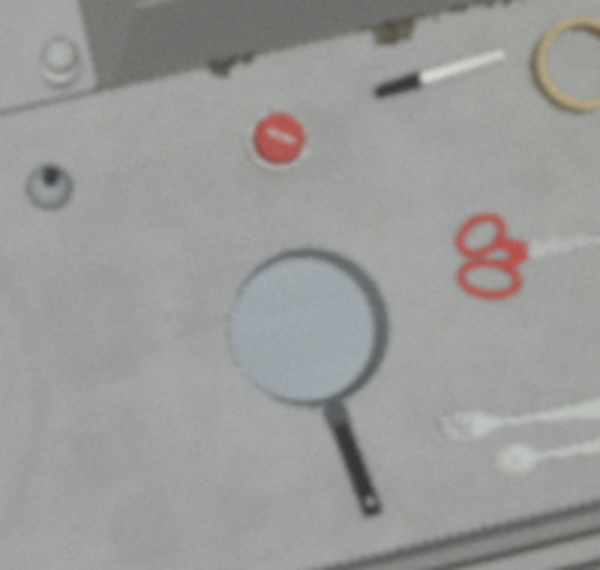

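View pics/sc1.png

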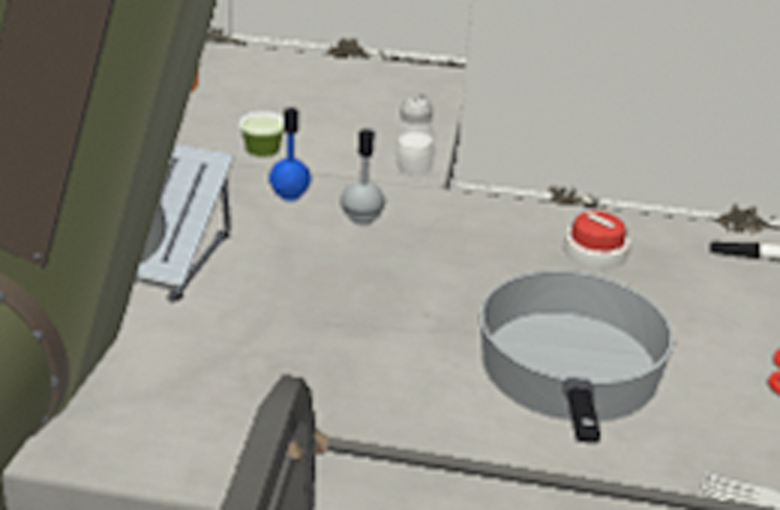

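```bash
python3 - <<'E'
from h import *
d=load("pics/top0.npz"); np.set_printoptions(precision=1,suppress=True)
c1=lambda x,y:(130+(x+.5)/4-.5,120+(y+.5)/4-.5); c2=lambda x,y:(270+(x+.5)/3-.5,120+(y+.5)/3-.5)
print("stand hi L,R",plane(d,c1(72,395),93),plane(d,c1(488,352),93))
print("stand lo L,R",plane(d,c1(108,580),25),plane(d,c1(505,543),25))
print("mid tip",plane(d,c1(158,351),203),"mid base handle",plane(d,c1(184,450),150))
print("small tip",plane(d,c1(371,393),192))
print("mid pan rim L R",plane(d,c1(115,525),107),plane(d,c1(287,510),107))
print("small pan rim L R",plane(d,c1(335,540),107),plane(d,c1(459,520),107))
print("big rim L R T B",[plane(d,c2(*p),46)[:2] for p in [(230,330),(389,325),(310,249),(308,407)]])
print("big tip",plane(d,c2(373,514),82))
print("tea bulb",plane(d,c1(626,249),22),"grip top",plane(d,c1(628,232),102))
print("blue",plane(d,c1(508,236),22))
print("timer",plane(d,c2(279,139),30),"sauce",plane(d,c1(409,126),30),"salt",plane(d,c1(641,70),90))
s=manip.sense();print(Ro.from_rotvec(s["tool_rot"]).as_matrix())
E
```

```text
stand hi L,R [519.5 382.6  93. ] [557.6  94.   93. ]
stand lo L,R [390.8 366.7  25. ] [424.9  80.5  25. ]
mid tip [541.7 301.5 203. ] mid base handle [480.7 292.1 150. ]
small tip [519.1 164.4 192. ]
mid pan rim L R [429.9 345.2 107. ] [443.3 227.9 107. ]
small pan rim L R [423.6 194.2 107. ] [439.5 109.6 107. ]
big rim L R T B [array([ 505.7, -179.4]), array([ 514.7, -333.4]), array([ 586.5, -256.1]), array([ 433.7, -255.7])]
big tip [ 335.5 -310.7   82. ]
tea bulb [643.9  -2.1  22. ] grip top [644.   -1.8 102. ]
blue [651.1  85.4  22. ]
timer [ 696.6 -227.3   30. ] sauce [729.7 160.7  30. ] salt [762.7  -8.3  90. ]
[[-0.   0.2 -1. ]
 [ 0.  -1.  -0.2]
 [-1.  -0.  -0. ]]
```

```bash
cat >> h.py <<'E'
def tool(handle_deg,tilt_deg):
    """tool rot matrix; option A: tool z = -handle dir; tilt_deg: finger points towards handle dir by tilt"""
    p=np.radians(handle_deg); hd=np.array([np.cos(p),np.sin(p),0])
    x=np.array([0,0,-1.]); z=-hd; y=np.cross(z,x)
    R0=np.c_[x,y,z]
    left=np.array([-np.sin(p),np.cos(p),0])
    return Ro.from_rotvec(-np.radians(tilt_deg)*left)*Ro.from_matrix(R0)
def go(pos,rot):
    s=manip.sense(); dp=np.array(pos)-s["ee_pos"]
    dr=(rot*Ro.from_rotvec(s["tool_rot"]).inv()).as_rotvec()
    print("t",round(s["time_s"],2),"pos",s["ee_pos"].round(1),"dp",dp.round(1),"dr",dr.round(3),"|dr|",np.linalg.norm(dr).round(3),"w",s["gripper_width"].round(1),"F",s["contact_force"].round(1),"j",s["joint_positions"].round(2))
E
python3 - <<'E'
from h import *
go([472.8,292.4,240],tool(7.2,30))
E
```

```text
Traceback (most recent call last):
  File "h.py", line 32, in go
    print("t",round(s["time_s"],2),"pos",s["ee_pos"].round(1),"dp",dp.round(1),"dr",dr.round(3),"|dr|",np.linalg.norm(dr).round(3),"w",s["gripper_width"].round(1),"F",s["contact_force"].round(1),"j",s["joint_positions"].round(2))
                                                                                                                                       ^^^^^^^^^^^^^^^^^^^^^^^^
AttributeError: 'float' object has no attribute 'round'
```

>>> carry_out(series=[[55,30,20,0,0,0],[55,35,20,0,0,0],[55,40,20,0,0,0],[55,50,15,0,0,0],[50,60,0,0,0,0]], fingers=0, force=100)

```text
time_s: 0.78
ee_pos: [375.6, -372.1, 297.8]
tool_rot: [2.101, 0.246, -2.101]
contact_force: [1.1, -0.5, 0.4]
gripper_width: 85.7
```

```bash
sed -i 's/s\["gripper_width"\].round(1)/round(s["gripper_width"],1)/' h.py
python3 - <<'E'
from h import *
go([472.8,292.4,240],tool(7.2,30))
E
```

```text
t 0.78 pos [ 375.6 -372.1  297.8] dp [ 97.2 664.5 -57.8] dr [ 0.089 -0.515 -0.102] |dr| 0.533 w 85.7 F [ 1.1 -0.5  0.4] j [-0.86  0.2   1.49  0.    1.46  0.48]
```

>>> carry_out(series=[[30,62,0,0,0,0],[25,62,0,0,0,0],[20,62,0,0,0,0],[10,62,0,0,0,0],[10,62,0,0,0,0]])

```text
time_s: 1.4
ee_pos: [466.5, -74.8, 296.7]
tool_rot: [2.103, 0.246, -2.099]
contact_force: [1.0, 0.3, -0.7]
gripper_width: 85.4
```

```bash

python3 - <<'E'
from h import *
go([472.8,292.4,240],tool(7.2,30))
E
```

```text
t 1.4 pos [466.5 -74.8 296.7] dp [  6.3 367.2 -56.7] dr [ 0.089 -0.514 -0.102] |dr| 0.532 w 85.4 F [ 1.   0.3 -0.7] j [-0.25  0.11  1.6   0.    1.43  1.09]
```

>>> carry_out(series=[[0,62,0,0,0,0],[0,62,0,0.03,-0.15,-0.03],[0,62,0,0.03,-0.15,-0.03],[0,62,0,0.03,-0.15,-0.03],[0,62,0,0,-0.06,0]])

```text
time_s: 2.02
ee_pos: [467.0, 234.8, 296.5]
tool_rot: [2.67, 0.19, -1.52]
contact_force: [1.5, -1.2, 0.0]
gripper_width: 85.2
```

```bash

python3 - <<'E'
from h import *
go([472.8,292.4,240],tool(7.2,30))
E
```

```text
t 2.02 pos [467.  234.8 296.5] dp [  5.8  57.6 -56.5] dr [-0.008  0.012 -0.013] |dr| 0.019 w 85.2 F [ 1.5 -1.2  0. ] j [ 0.51 -0.04  1.89 -0.26  0.79  2.08]
```

>>> carry_out(series=[[3,30,-10,-0.008,0.012,-0.013],[3,27,-25,0,0,0],[0,0,0,0,0,0]])

```text
time_s: 2.4
ee_pos: [469.3, 298.5, 260.4]
tool_rot: [2.657, 0.181, -1.534]
contact_force: [0.1, -0.7, 0.7]
gripper_width: 85.3
```

```bash
cat > wr.py <<'E'
from h import *
import sys
n=sys.argv[1]
s=manip.sense(); d=cams.get_image("wrist"); d["p"]=s["ee_pos"]; d["r"]=s["tool_rot"]; np.savez(f"pics/{n}.npz",**d); cv2.imwrite(f"pics/{n}.png",d["color"][:,:,::-1])
print(s["ee_pos"].round(1),s["contact_force"].round(1),round(s["gripper_width"],1),s["joint_positions"].round(2))
E
python3 wr.py w1; python3 - <<'E'
from h import *
go([472.8,292.4,240],tool(7.2,30))
E
```

```text
[469.3 298.5 260.4] [ 0.1 -0.7  0.7] 85.3 [ 0.66  0.07  1.88 -0.37  0.76  2.3 ]
t 2.45 pos [470.  298.  261.8] dp [  2.8  -5.6 -21.8] dr [-0.001  0.002 -0.009] |dr| 0.01 w 85.3 F [-0.8 -0.1 -0. ] j [ 0.66  0.07  1.88 -0.37  0.76  2.3 ]
```

View pics/w1.png

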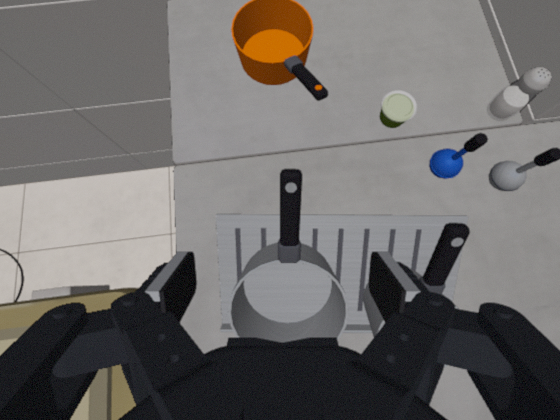

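```bash
cat >> h.py <<'E'
def tri(*rays):
    A=np.zeros((3,3));b=np.zeros(3)
    for o,v in rays:
        v=v/np.linalg.norm(v);P=np.eye(3)-np.outer(v,v);A+=P;b+=P@o
    X=np.linalg.solve(A,b); e=[np.linalg.norm((np.eye(3)-np.outer(v,v)/(v@v))@(X-o)) for o,v in rays]
    return X.round(1),np.round(e,1)
E
python3 - <<'E'
from h import *
t=load("pics/top0.npz");w=load("pics/w1.npz");tp=(w["p"],w["r"])
c1=lambda x,y:(130+(x+.5)/4-.5,120+(y+.5)/4-.5)
print("midtip",tri(ray(t,c1(158,352)),ray(w,(291,171),tp)))
print("mid hole",tri(ray(t,c1(161,372)),ray(w,(291,187),tp)))
print("mid base",tri(ray(t,c1(186,453)),ray(w,(290,260),tp)))
print("smtip",tri(ray(t,c1(371,393)),ray(w,(457,227),tp)))
print("smhole",tri(ray(t,c1(372,405)),ray(w,(457,242),tp)))
print("teagrip top",tri(ray(t,c1(628,230)),ray(w,(551,155),tp)))
G=np.array([513.,297.5,170]); print(proj(w,[G,[541.7,301.5,200]],tp))
crop(w,200,150,500,330,2.6,"pics/w1c.png")
E
```

```text
midtip (array([541.1, 301.7, 199.6]), array([0.6, 0.6]))
mid hole (array([528.4, 299.8, 197.3]), array([0.3, 0.3]))
mid base (array([477. , 292.1, 141.1]), array([2.1, 2.1]))
smtip (array([517.6, 164.3, 188.6]), array([1.9, 1.9]))
smhole (array([507.9, 163.3, 186.3]), array([3.9, 3.9]))
teagrip top (array([645. ,  -2.6,  94.3]), array([1.8, 1.8]))
[[290.16959986 213.24960171]
 [290.8184254  169.64786278]]
```

View pics/w1c.png

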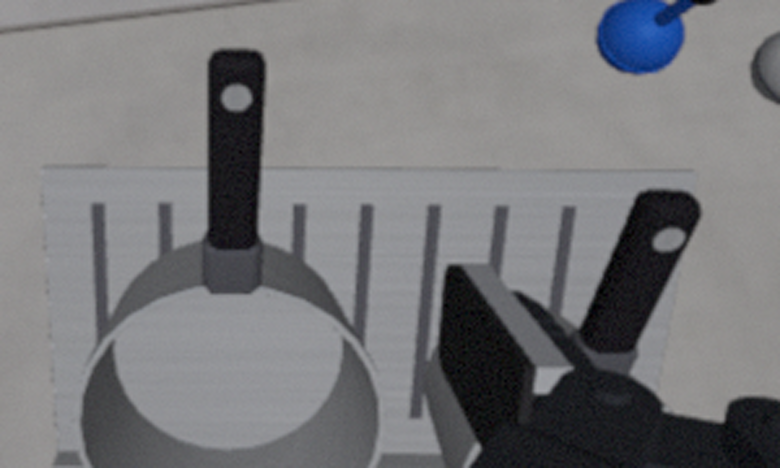

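>>> carry_out(series=[[-3,-6,-5,0,0,-0.009],[18,2,-32,0,0,0],[18,2,-32,0,0,0],[14,2,-24,0,0,0],[4,1,-8,0,0,0]])

```text
time_s: 3.08
ee_pos: [523.8, 292.5, 163.6]
tool_rot: [2.677, 0.159, -1.529]
contact_force: [0.5, 0.2, -0.3]
gripper_width: 85.3
```

```bash

python3 - <<'E'
from h import *
go([522.4,298.7,153.6],tool(7.2,30))
E
```

```text
t 3.08 pos [523.8 292.5 163.6] dp [ -1.4   6.2 -10. ] dr [-0.005  0.009  0.009] |dr| 0.014 w 85.3 F [ 0.5  0.2 -0.3] j [ 0.58  0.25  1.96 -0.49  0.5   2.41]
```

>>> carry_out(series=[[-2,6,-10,-0.005,0.009,0.009],[0,0,0,0,0,0]])

```text
time_s: 3.32
ee_pos: [521.9, 297.3, 154.1]
tool_rot: [2.663, 0.164, -1.537]
contact_force: [0.7, 0.2, 0.6]
gripper_width: 85.7
```

```bash

python3 - <<'E'
from h import *
go([522.4,298.7,153.6],tool(7.2,30))
E
python3 wr.py w2
```

```text
t 3.33 pos [521.9 297.3 154.1] dp [ 0.5  1.4 -0.5] dr [0.    0.    0.002] |dr| 0.002 w 85.7 F [0.7 0.2 0.6] j [ 0.59  0.27  1.96 -0.5   0.49  2.42]
[521.9 297.3 154.1] [0.7 0.2 0.6] 85.7 [ 0.59  0.27  1.96 -0.5   0.49  2.42]
```

View pics/w2.png

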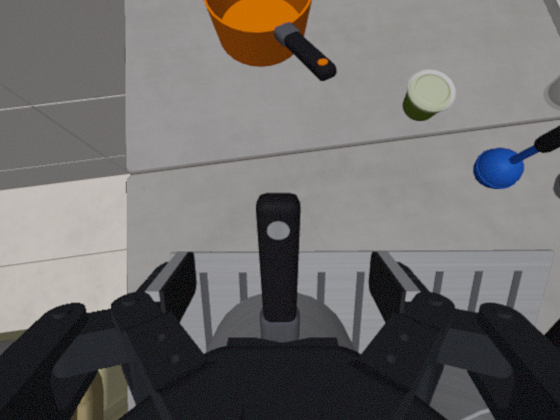

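>>> carry_out(series=[[0,1,0,0,0,0],[0,0,0,0,0,0],[0,0,0,0,0,0],[0,0,0,0,0,0]], fingers=255, force=100)

```text
time_s: 3.88
ee_pos: [522.1, 299.4, 157.3]
tool_rot: [2.668, 0.168, -1.531]
contact_force: [-1.4, -1.5, 2.5]
gripper_width: 16.0
```

>>> carry_out(series=[[0,0,0,0,0,0],[0,0,0,0,0,0],[0,0,0,0,0,0]])

```text
time_s: 4.25
ee_pos: [521.9, 299.4, 157.3]
tool_rot: [2.667, 0.168, -1.531]
contact_force: [-0.6, -1.3, 1.0]
gripper_width: 16.1
```

>>> carry_out(series=[[0,0,8,0,0,0],[0,0,15,0,0,0],[0,0,25,0,0,0],[0,0,30,0,0,0],[0,0,35,0,0,0]])

```text
time_s: 4.88
ee_pos: [517.2, 296.4, 267.1]
tool_rot: [2.651, 0.162, -1.548]
contact_force: [1.2, 0.1, -2.9]
gripper_width: 15.9
```

```bash

python3 wr.py w3
```

```text
[517.2 296.4 267.1] [ 1.2  0.1 -2.9] 15.9 [ 0.59  0.12  1.8  -0.32  0.79  2.21]
```

View pics/w3.png

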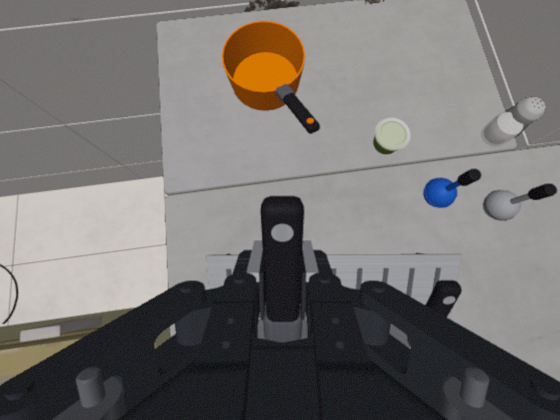

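>>> carry_out(series=[[0,0,25,0,0.08,0],[0,-5,25,-0.01,0.12,0],[0,-10,20,-0.01,0.12,0],[0,-10,10,-0.01,0.12,0],[0,-20,0,0,0.07,0]])

```text
time_s: 5.55
ee_pos: [516.2, 252.9, 355.7]
tool_rot: [2.169, 0.176, -2.178]
contact_force: [-0.4, -0.5, -3.4]
gripper_width: 15.9
```

```bash

python3 - <<'E'
from h import *
go([568.3,-155.1,200],tool(60,0))
E
```

```text
t 5.55 pos [516.2 252.9 355.7] dp [  52.1 -408.  -155.7] dr [-0.031 -0.023  0.922] |dr| 0.923 w 15.9 F [-0.4 -0.5 -3.4] j [0.36 0.23 1.3  0.04 1.6  1.81]
```

>>> carry_out(series=[[5,-40,0,0,0,0.08],[5,-50,0,-0.01,0,0.11],[5,-50,-5,-0.01,-0.01,0.12],[6,-50,-20,0,-0.01,0.12],[6,-50,-30,0,0,0.12]])

```text
time_s: 6.18
ee_pos: [548.9, 8.3, 299.4]
tool_rot: [1.835, 0.672, -1.807]
contact_force: [0.7, -0.5, -2.9]
gripper_width: 15.9
```

>>> carry_out(series=[[6,-50,-30,0,0,0.12],[6,-50,-25,0,0,0.12],[6,-35,-20,0,0,0.08],[5,-20,-10,0,0,0.04],[0,0,0,0,0,0]])

```text
time_s: 6.8
ee_pos: [570.9, -155.1, 206.5]
tool_rot: [1.587, 0.945, -1.566]
contact_force: [-0.2, 0.4, -2.2]
gripper_width: 15.7
```

```bash

python3 - <<'E'
from h import *
go([568.3,-155.1,200],tool(60,0))
for n in ["scene","top"]:
    d=cams.get_image(n); np.savez(f"pics/{n}1.npz",**d); cv2.imwrite(f"pics/{n}1.png",d["color"][:,:,::-1])
crop(d,300,130,460,300,4,"pics/top1c.png")
d=load("pics/scene1.npz"); crop(d,270,130,470,320,3.5,"pics/sc1c.png")
E
python3 wr.py w4
```

```text
t 6.8 pos [ 570.9 -155.1  206.5] dp [-2.6  0.  -6.5] dr [-0.021  0.001 -0.017] |dr| 0.027 w 15.7 F [-0.2  0.4 -2.2] j [-0.35  0.35  1.5   0.02  1.29  0.15]
[ 570.8 -153.4  207.7] [-1.3  0.3 -1.7] 16.0 [-0.35  0.35  1.5   0.02  1.29  0.15]
```

View pics/top1c.png

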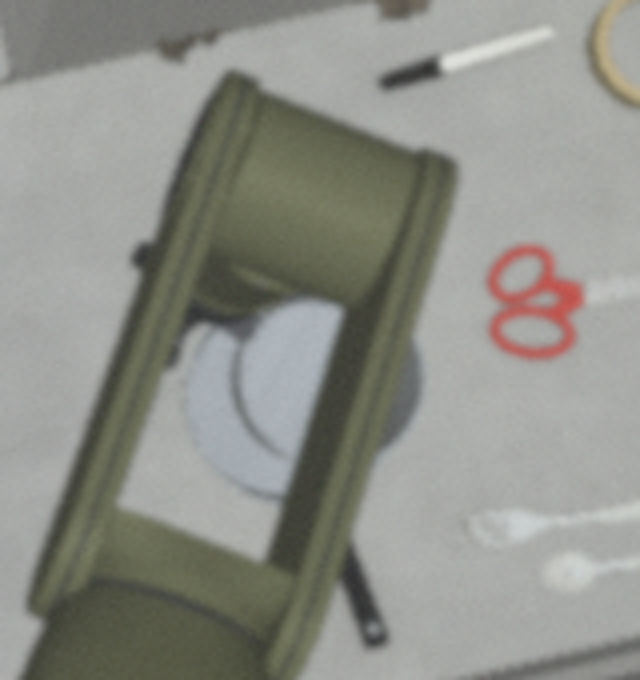

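View pics/sc1c.png

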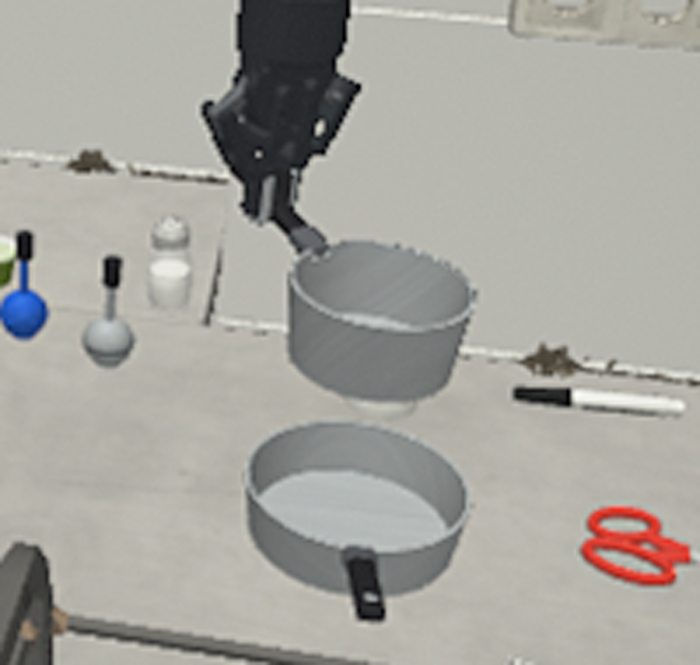

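View pics/w4.png

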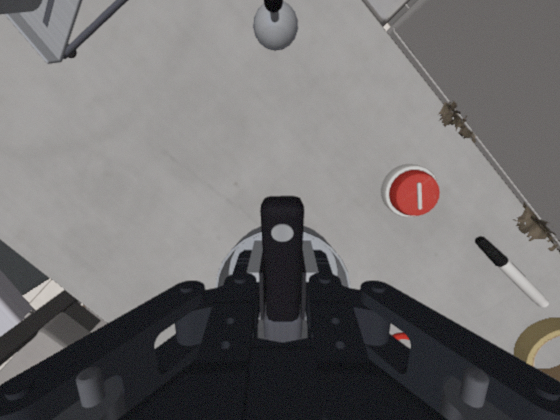

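```bash

python3 - <<'E'
from h import *
d=load("pics/scene1.npz"); np.set_printoptions(precision=1,suppress=True)
s=manip.sense(); p=s["ee_pos"]; R=Ro.from_rotvec(s["tool_rot"]); print(R.as_matrix())
hd=-R.as_matrix()[:,2]; 
a=np.linspace(0,2*np.pi,73)
im=cv2.resize(d["color"][130:320,270:470,::-1],None,fx=3.5,fy=3.5)
def draw(C,ax,r,col):
    u=np.cross(ax,[1,0,0]);u/=np.linalg.norm(u);v=np.cross(ax,u)
    P=C+r*(np.cos(a)[:,None]*u+np.sin(a)[:,None]*v)
    q=(proj(d,P)-[270,130])*3.5; cv2.polylines(im,[np.int32(q)],True,col,1)
for droop,col in [(0,(0,0,255)),(5,(0,255,0))]:
    # pan frame rel tool: radial 116.5, TCP height 59.4
    th=np.radians(droop); X=R.as_matrix()
    up=-X[:,0]; rad=hd
    lat=np.cross(up,rad); rr=Ro.from_rotvec(-th*lat)   # body goes down at -rad side
    up2=rr.apply(up); rad2=rr.apply(rad); G=p+19*up
    O=G-116.5*rad2-78.4*up2
    print(droop,"origin",O,"axis",up2)
    draw(O+60*up2,up2,62,col); draw(O,up2,56,col)
draw(np.array([510,-256,46.]),np.array([0,0,1.]),80,(255,0,0)); draw(np.array([510,-256,0.]),np.array([0,0,1.]),74,(255,0,0))
cv2.imwrite("pics/ov.png",im)
E
```

```text
[[ 0.   0.9 -0.5]
 [ 0.  -0.5 -0.9]
 [-1.  -0.  -0. ]]
0 origin [ 514.9 -253.7  146.5] axis [-0. -0.  1.]
5 origin [ 518.5 -247.1  136.8] axis [-0.  -0.1  1. ]
```

View pics/ov.png

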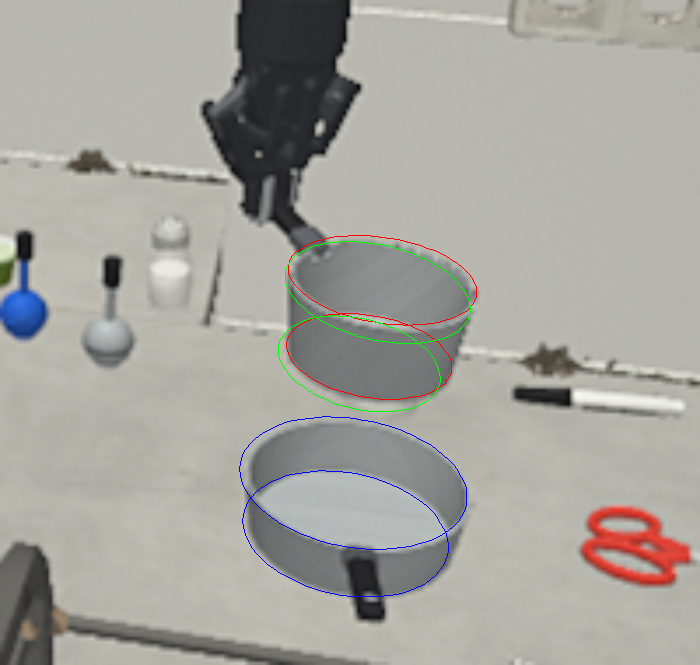

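>>> carry_out(series=[[-1,-1,-25,-0.02,0,-0.017],[0,0,-35,0,0,0],[0,0,-30,0,0,0],[0,0,-20,0,0,0],[0,0,0,0,0,0]])

```text
time_s: 7.58
ee_pos: [573.1, -147.7, 101.5]
tool_rot: [1.587, 0.911, -1.566]
contact_force: [-0.8, 0.1, -1.7]
gripper_width: 15.8
```

```bash

python3 - <<'E'
from h import *
go([569.3,-156.1,63.4],tool(60,0))
for n in ["scene"]:
    d=cams.get_image(n); np.savez(f"pics/{n}2.npz",**d)
crop(d,320,180,440,320,5,"pics/sc2c.png")
E
```

```text
t 7.58 pos [ 573.1 -147.7  101.5] dp [ -3.8  -8.4 -38.1] dr [ 0.001  0.014 -0.007] |dr| 0.016 w 15.8 F [-0.8  0.1 -1.7] j [-0.33  0.45  1.65  0.    1.03  0.19]
```

View pics/sc2c.png

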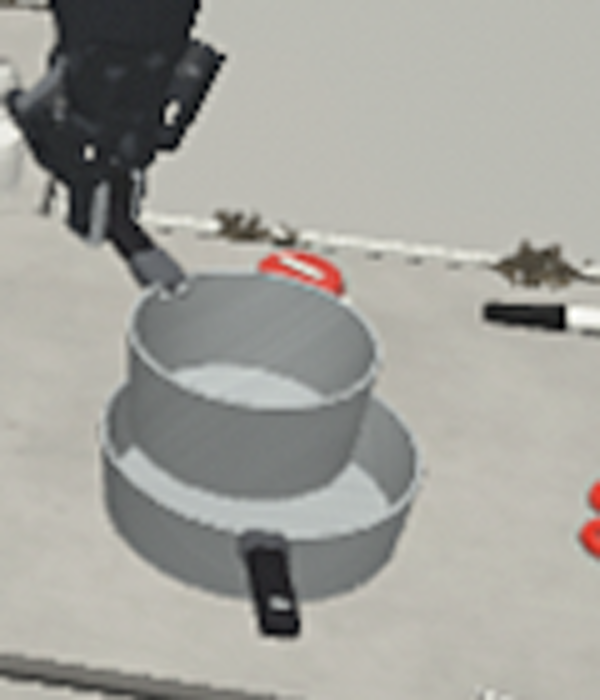

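>>> carry_out(series=[[-4,-8,0,0,0.012,-0.007],[0,0,0,0,0,0]])

```text
time_s: 7.88
ee_pos: [571.7, -156.4, 105.4]
tool_rot: [1.586, 0.908, -1.576]
contact_force: [0.7, -0.1, -2.7]
gripper_width: 15.9
```

```bash

python3 - <<'E'
from h import *
go([569.3,-156.1,63.4],tool(60,0))
E
```

```text
t 7.88 pos [ 571.7 -156.4  105.4] dp [ -2.4   0.3 -42. ] dr [ 0.003  0.008 -0.001] |dr| 0.008 w 15.9 F [ 0.7 -0.1 -2.7] j [-0.34  0.44  1.64 -0.    1.05  0.18]
```

>>> carry_out(series=[[-2,0,-12,0,0.008,0],[0,-1,-14,0,0,0],[0,-1,-6,0,0,0],[0,0,0,0,0,0]])

```text
time_s: 8.38
ee_pos: [569.8, -159.0, 71.8]
tool_rot: [1.582, 0.911, -1.584]
contact_force: [-0.7, 0.7, -2.1]
gripper_width: 16.0
```

```bash

python3 - <<'E'
from h import *
go([569.3,-156.1,63.4],tool(60,0))
E
```

```text
t 8.38 pos [ 569.8 -159.    71.8] dp [-0.5  2.9 -8.4] dr [ 0.003  0.    -0.   ] |dr| 0.003 w 16.0 F [-0.7  0.7 -2.1] j [-0.34  0.49  1.67 -0.    0.99  0.18]
```

>>> carry_out(series=[[0,1,-4,0,0,0],[0,1,-2,0,0,0],[0,0,0,0,0,0]])

```text
time_s: 8.75
ee_pos: [570.0, -156.9, 65.4]
tool_rot: [1.582, 0.911, -1.584]
contact_force: [0.2, 0.4, -1.9]
gripper_width: 16.0
```

>>> carry_out(series=[[0,0,-2,0,0,0],[0,0,0,0,0,0]])

```text
time_s: 9.0
ee_pos: [570.4, -157.0, 63.9]
tool_rot: [1.582, 0.91, -1.583]
contact_force: [-0.5, -0.3, -2.0]
gripper_width: 15.5
```

>>> carry_out(series=[[0,0,-2,0,0,0],[0,0,0,0,0,0]])

```text
time_s: 9.25
ee_pos: [570.9, -156.5, 63.4]
tool_rot: [1.583, 0.909, -1.581]
contact_force: [-0.9, -0.9, 0.1]
gripper_width: 15.5
```

```bash

python3 - <<'E'
from h import *
go([569.3,-156.1,63.4],tool(60,0))
for n in ["scene"]:
    d=cams.get_image(n); np.savez(f"pics/{n}3.npz",**d)
crop(d,320,180,440,320,5,"pics/sc3c.png")
E
```

```text
t 9.25 pos [ 570.9 -156.5   63.4] dp [-1.6  0.4 -0. ] dr [0.003 0.003 0.   ] |dr| 0.005 w 15.5 F [-0.9 -0.9  0.1] j [-0.34  0.5   1.68 -0.    0.96  0.19]
```

View pics/sc3c.png

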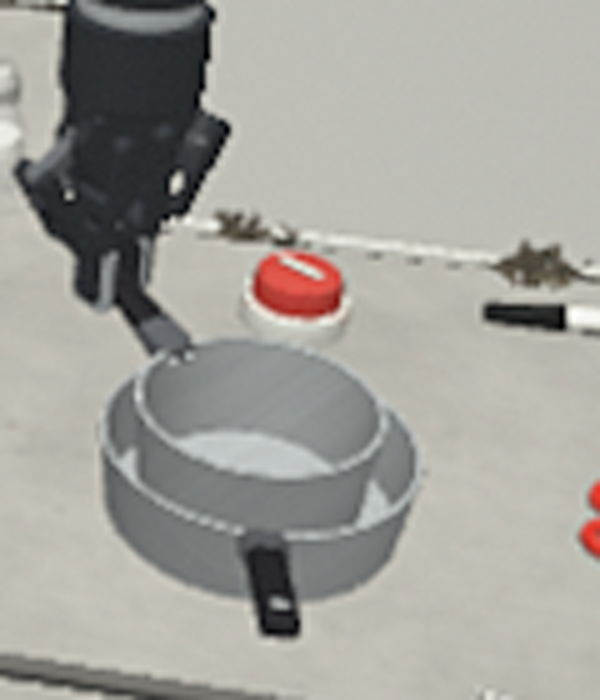

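>>> carry_out(series=[[0,0,-2,0,0,0],[0,0,0,0,0,0]], force=30)

```text
time_s: 9.55
ee_pos: [571.4, -156.1, 63.1]
tool_rot: [1.585, 0.909, -1.58]
contact_force: [-2.9, -2.1, 1.7]
gripper_width: 16.1
```

>>> carry_out(series=[[0,0,0,0,0,0],[0,0,0,0,0,0],[0,0,0,0,0,0]], fingers=120)

```text
time_s: 9.93
ee_pos: [572.3, -156.6, 62.9]
tool_rot: [1.586, 0.907, -1.579]
contact_force: [-0.5, -0.1, 0.1]
gripper_width: 45.2
```

```bash

python3 - <<'E'
from h import *
go([569.3,-156.1,63.4],tool(60,0))
for n in ["scene"]:
    d=cams.get_image(n); np.savez(f"pics/{n}4.npz",**d)
crop(d,320,180,440,320,5,"pics/sc4c.png")
E
```

```text
t 9.93 pos [ 572.3 -156.6   62.9] dp [-3.   0.5  0.5] dr [0.004 0.007 0.001] |dr| 0.008 w 45.2 F [-0.5 -0.1  0.1] j [-0.34  0.5   1.68 -0.    0.96  0.19]
```

View pics/sc4c.png

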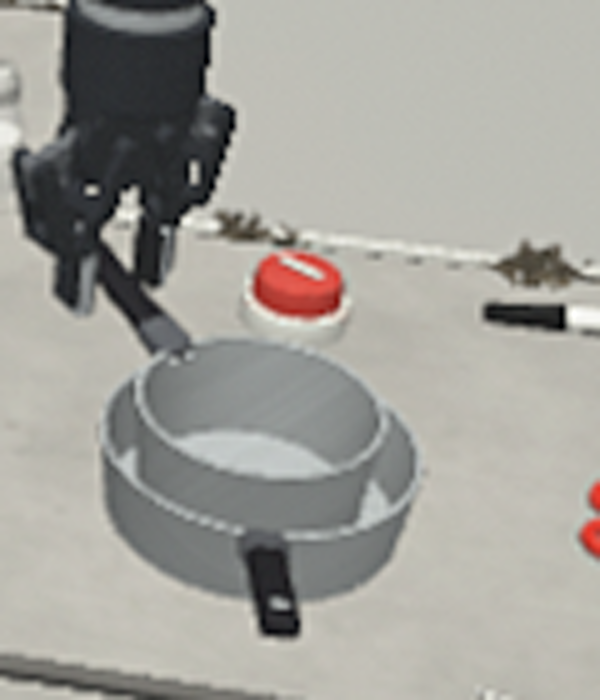

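>>> carry_out(series=[[0,0,30,0,0,0],[0,0,55,0,0,0],[0,0,60,0,0,0],[-5,10,60,0,0,-0.1],[-10,40,40,0,0,-0.15]], fingers=0)

```text
time_s: 10.6
ee_pos: [554.1, -106.7, 309.1]
tool_rot: [1.759, 0.732, -1.762]
contact_force: [1.0, 0.5, 0.1]
gripper_width: 85.3
```

>>> carry_out(series=[[-15,55,0,0,0,-0.15],[-20,55,0,0,0,-0.15],[-25,55,0,0,0,-0.15],[-25,50,0,0,0,-0.15],[-15,40,0,0,0,-0.05]])

```text
time_s: 11.22
ee_pos: [454.2, 154.2, 314.6]
tool_rot: [2.175, 0.114, -2.152]
contact_force: [1.4, 0.7, 0.2]
gripper_width: 85.8
```

```bash

python3 - <<'E'
from h import *
go([455.9,156.4,236],tool(7.2,30))
d=cams.get_image("top"); np.savez(f"pics/top5.npz",**d); crop(d,270,120,470,310,3,"pics/top5c.png")
E
```

```text
t 11.22 pos [454.2 154.2 314.6] dp [  1.7   2.2 -78.6] dr [ 0.064 -0.509  0.018] |dr| 0.513 w 85.8 F [1.4 0.7 0.2] j [ 0.24  0.11  1.56 -0.01  1.46  1.71]
```

View pics/top5c.png

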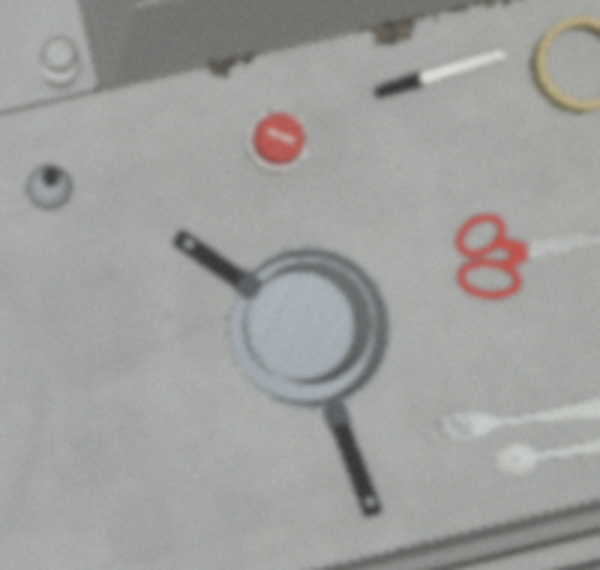

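>>> carry_out(series=[[0,0,-5,0.02,-0.15,0],[0,0,-15,0.02,-0.15,0],[0,0,-15,0.02,-0.15,0.01],[0,0,-15,0,-0.06,0],[0,0,0,0,0,0]])

```text
time_s: 11.9
ee_pos: [450.9, 160.2, 262.9]
tool_rot: [2.672, 0.176, -1.518]
contact_force: [-0.9, -0.0, 0.1]
gripper_width: 85.4
```

```bash

python3 wr.py w6; python3 - <<'E'
from h import *
go([455.9,156.4,236],tool(7.2,30))
d=load("pics/top5.npz"); c2=lambda x,y:(270+(x+.5)/3-.5,120+(y+.5)/3-.5)
print("mid centre",plane(d,c2(306,323),64),"tip",plane(d,c2(180,236),94))
E
```

```text
[450.9 160.2 262.9] [-0.9 -0.   0.1] 85.4 [ 0.33 -0.09  2.03 -0.16  0.67  1.87]
t 11.95 pos [452.5 160.6 264.3] dp [  3.4  -4.2 -28.3] dr [-0.003  0.016 -0.005] |dr| 0.017 w 85.3 F [-0.2  0.1 -0.4] j [ 0.33 -0.09  2.03 -0.16  0.67  1.87]
mid centre [ 513.29433116 -249.56046358   64.        ] tip [ 589.88140883 -124.57162509   94.        ]
```

View pics/w6.png

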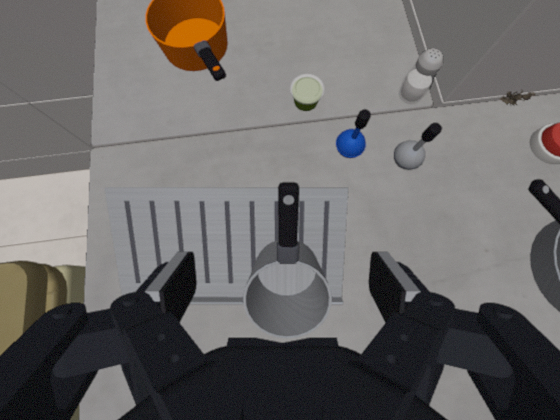

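```bash

python3 - <<'E'
from h import *
t=load("pics/top0.npz");w=load("pics/w6.npz");tp=(w["p"],w["r"])
c1=lambda x,y:(130+(x+.5)/4-.5,120+(y+.5)/4-.5)
print("smtip",tri(ray(t,c1(371,393)),ray(w,(288.5,184),tp)))
print("smhole",tri(ray(t,c1(373,407)),ray(w,(288.5,200),tp)))
print("smbase",tri(ray(t,c1(385,482)),ray(w,(289,262),tp)))
print(proj(w,[[496.1,161.4,166.1]],tp))
E
```

```text
smtip (array([519.6, 164.7, 181.9]), array([0.8, 0.8]))
smhole (array([511.3, 164.1, 162.6]), array([1.9, 1.9]))
smbase (array([459.3, 156. , 149.9]), array([3.8, 3.8]))
[[287.62824727 214.46076223]]
```

>>> carry_out(series=[[-2,-4,-10,0,0.012,0],[18,2,-32,0,0,0],[18,2,-32,0,0,0],[16,2,-26,0,0,0],[0,0,0,0,0,0]])

```text
time_s: 12.58
ee_pos: [513.6, 162.9, 167.0]
tool_rot: [2.675, 0.175, -1.523]
contact_force: [-0.3, -0.3, 0.6]
gripper_width: 85.8
```

```bash

python3 - <<'E'
from h import *
go([505.7,162.6,149.8],tool(7.2,30))
E
```

```text
t 12.57 pos [513.6 162.9 167. ] dp [ -7.9  -0.3 -17.2] dr [-0.007  0.012 -0.002] |dr| 0.014 w 85.8 F [-0.3 -0.3  0.6] j [ 0.28  0.15  2.1  -0.2   0.37  1.89]
```

>>> carry_out(series=[[-6,0,-8,-0.005,0.01,0],[-3,0,-8,0,0,0],[0,0,0,0,0,0]])

```text
time_s: 12.95
ee_pos: [505.0, 162.6, 152.2]
tool_rot: [2.666, 0.17, -1.533]
contact_force: [-1.4, -0.5, -0.6]
gripper_width: 85.3
```

```bash

python3 wr.py w7; python3 - <<'E'
from h import *
go([505.7,162.6,149.8],tool(7.2,30))
E
```

```text
[505.  162.6 152.2] [-1.4 -0.5 -0.6] 85.3 [ 0.29  0.16  2.13 -0.24  0.34  1.94]
t 13.0 pos [505.5 162.8 152.8] dp [ 0.2 -0.2 -3. ] dr [-0.002  0.004 -0.001] |dr| 0.005 w 85.4 F [-0.8  0.4 -0.1] j [ 0.29  0.16  2.13 -0.24  0.34  1.94]
```

View pics/w7.png

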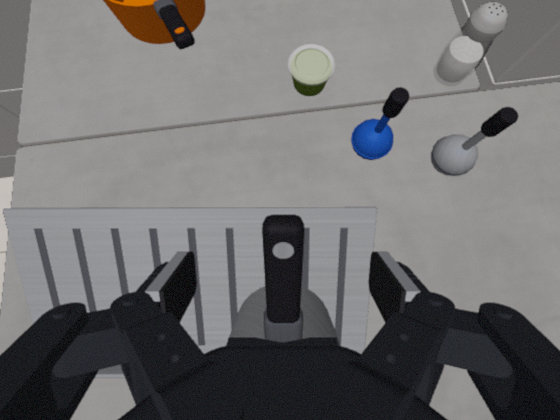

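>>> carry_out(series=[[0,0,-2,0,0,0],[0,0,0,0,0,0],[0,0,0,0,0,0],[0,0,0,0,0,0],[0,0,0,0,0,0]], fingers=255, force=100)

```text
time_s: 13.62
ee_pos: [505.7, 163.1, 152.4]
tool_rot: [2.669, 0.171, -1.528]
contact_force: [-1.4, -1.3, 1.2]
gripper_width: 16.1
```

>>> carry_out(series=[[0,0,8,0,0,0],[0,0,15,0,0,0],[0,0,25,0,0,0],[0,0,30,0,0,0],[0,0,35,0,0,0]])

```text
time_s: 14.25
ee_pos: [500.5, 161.9, 263.6]
tool_rot: [2.656, 0.17, -1.546]
contact_force: [0.1, -0.0, -2.8]
gripper_width: 16.2
```

>>> carry_out(series=[[0,0,25,0,0.08,0],[0,-5,25,-0.01,0.12,0],[0,-10,20,-0.01,0.12,0],[0,-10,10,-0.01,0.12,0],[0,-20,0,0,0.07,0]])

```text
time_s: 14.88
ee_pos: [497.5, 118.1, 351.8]
tool_rot: [2.172, 0.181, -2.179]
contact_force: [0.3, -0.2, -2.2]
gripper_width: 15.8
```

```bash

python3 wr.py w8; python3 - <<'E'
from h import *
go([562.5,-335,220],tool(-60,0))
E
```

```text
[497.5 118.1 351.8] [ 0.3 -0.2 -2.2] 15.8 [0.12 0.14 1.43 0.04 1.57 1.57]
t 14.93 pos [498.6 115.2 350.9] dp [  63.9 -450.2 -130.9] dr [-0.037  0.015 -1.17 ] |dr| 1.171 w 15.8 F [ 1.6 -1.8 -0.9] j [0.12 0.15 1.43 0.04 1.57 1.56]
```

View pics/w8.png

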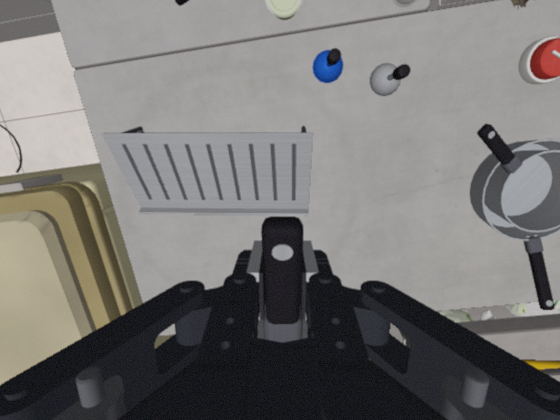

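>>> carry_out(series=[[3,-40,0,0,0,-0.08],[5,-50,0,-0.01,0,-0.12],[7,-50,0,-0.01,0,-0.14],[7,-50,-10,-0.01,0,-0.14],[8,-50,-20,0,0,-0.14]])

```text
time_s: 15.55
ee_pos: [530.8, -127.2, 322.1]
tool_rot: [-1.945, 0.491, 1.92]
contact_force: [1.2, 1.3, -1.9]
gripper_width: 15.6
```

>>> carry_out(series=[[8,-50,-25,0,0,-0.14],[8,-50,-25,0,0,-0.14],[7,-45,-20,0,0,-0.13],[5,-35,-15,0,0,-0.08],[3,-20,-10,0,0,-0.05]])

```text
time_s: 16.18
ee_pos: [562.2, -333.9, 223.2]
tool_rot: [-1.584, 0.919, 1.55]
contact_force: [0.1, 1.2, -1.7]
gripper_width: 15.9
```

```bash

python3 - <<'E'
from h import *
go([562.7,-337.9,180],tool(-60,0))
E
```

```text
t 16.18 pos [ 562.2 -333.9  223.2] dp [  0.5  -4.  -43.2] dr [0.003 0.021 0.021] |dr| 0.029 w 15.9 F [ 0.1  1.2 -1.7] j [-0.61  0.41  1.36  0.01  1.35  2.03]
```

>>> carry_out(series=[[0,-4,-20,0,0.02,0.02],[0,0,-20,0,0,0],[0,0,0,0,0,0]])

```text
time_s: 16.55
ee_pos: [561.7, -335.7, 179.8]
tool_rot: [-1.584, 0.912, 1.589]
contact_force: [-0.4, -0.8, -2.8]
gripper_width: 15.8
```

```bash

python3 - <<'E'
from h import *
go([562.7,-337.9,180],tool(-60,0))
d=cams.get_image("scene"); np.savez(f"pics/scene6.npz",**d); crop(d,310,130,450,320,4,"pics/sc6c.png")
d=cams.get_image("top"); np.savez(f"pics/top6.npz",**d); crop(d,300,150,440,300,4,"pics/top6c.png")
E
```

```text
t 16.55 pos [ 561.7 -335.7  179.8] dp [ 1.  -2.2  0.2] dr [-0.001 -0.003 -0.004] |dr| 0.005 w 15.8 F [-0.4 -0.8 -2.8] j [-0.6   0.46  1.4  -0.    1.29  2.01]
```

View pics/sc6c.png

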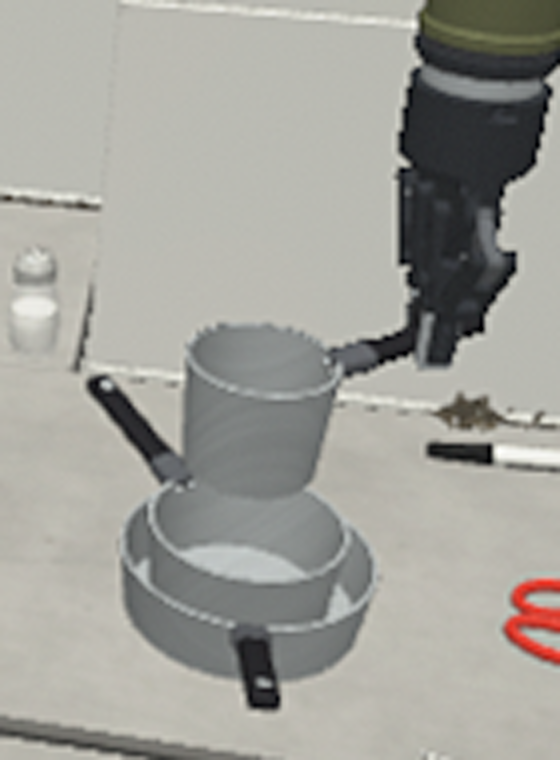

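View pics/top6c.png

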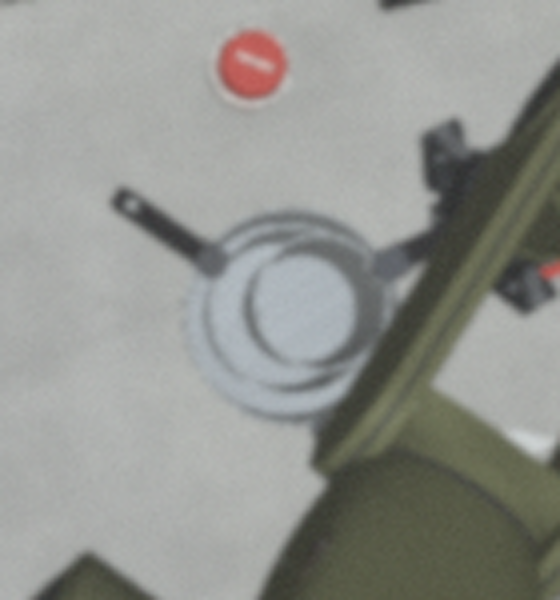

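```bash

python3 - <<'E'
from h import *
s=load("pics/scene6.npz");t=load("pics/top6.npz"); np.set_printoptions(precision=1,suppress=True)
cs=lambda x,y:(310+(x+.5)/4-.5,130+(y+.5)/4-.5); ct=lambda x,y:(300+(x+.5)/4-.5,150+(y+.5)/4-.5)
# mid rim predicted extents at centre M, small rim at S
a=np.linspace(0,2*np.pi,361)
def ext(d,C,r,off):
    q=(proj(d,np.array(C)+r*np.c_[np.cos(a),np.sin(a),0*a])-off)*4
    return "L %.0f R %.0f T %.0f B %.0f"%(q[:,0].min(),q[:,0].max(),q[:,1].min(),q[:,1].max())
for nm,d,o in [("scene",s,[310,130]),("top",t,[300,150])]:
    print(nm,"mid",ext(d,[512.5,-251,64],62,o),"| small rim",ext(d,[511.5,-248.8,181.6],46,o),"| big rim",ext(d,[510,-256,46],80,o))
E
```

```text
scene mid L 139 R 341 T 465 B 579 | small rim L 181 R 339 T 318 B 394 | big rim L 114 R 374 T 477 B 628
top mid L 202 R 375 T 224 B 397 | small rim L 249 R 388 T 232 B 371 | big rim L 181 R 401 T 206 B 427
```

>>> carry_out(series=[[1,-3,-20,0,0,0],[0,0,-25,0,0,0],[0,0,0,0,0,0]])

```text
time_s: 17.02
ee_pos: [566.9, -338.7, 141.1]
tool_rot: [-1.598, 0.91, 1.581]
contact_force: [-0.7, 0.0, -2.7]
gripper_width: 16.4
```

```bash

python3 - <<'E'
from h import *
go([562.7,-339,80.4],tool(-60,0))
E
```

```text
t 17.02 pos [ 566.9 -338.7  141.1] dp [ -4.2  -0.3 -60.7] dr [ 0.006  0.007 -0.008] |dr| 0.012 w 16.4 F [-0.7  0.  -2.7] j [-0.6   0.49  1.44 -0.    1.2   2.01]
```

Bottom of the small pan is now just above the medium rim; correct sideways, then go down in stages.

>>> carry_out(series=[[-4,0,0,0.006,0.007,-0.008],[0,0,-12,0,0,0],[0,0,-15,0,0,0],[0,0,0,0,0,0]])

```text
time_s: 17.52
ee_pos: [564.7, -339.4, 116.7]
tool_rot: [-1.59, 0.914, 1.579]
contact_force: [-1.0, 0.1, -1.9]
gripper_width: 16.0
```

```bash

python3 - <<'E'
from h import *
go([562.7,-339,80.4],tool(-60,0))
E
```

```text
t 17.52 pos [ 564.7 -339.4  116.7] dp [ -2.    0.4 -36.3] dr [ 0.003  0.005 -0.001] |dr| 0.006 w 16.0 F [-1.   0.1 -1.9] j [-0.61  0.51  1.47  0.    1.15  2.01]
```

>>> carry_out(series=[[-3,0,-10,0.003,0.005,0],[-1,0,-12,0,0,0],[0,0,-4,0,0,0],[0,0,0,0,0,0]])

```text
time_s: 18.02
ee_pos: [560.1, -339.4, 88.2]
tool_rot: [-1.583, 0.914, 1.585]
contact_force: [0.4, -0.4, -1.9]
gripper_width: 15.7
```

```bash

python3 - <<'E'
from h import *
go([562.7,-339,80.4],tool(-60,0))
d=cams.get_image("scene"); np.savez(f"pics/scene7.npz",**d); crop(d,310,130,450,320,4,"pics/sc7c.png")
E
```

```text
t 18.02 pos [ 560.1 -339.4   88.2] dp [ 2.6  0.4 -7.8] dr [-0.001 -0.001 -0.001] |dr| 0.001 w 15.7 F [ 0.4 -0.4 -1.9] j [-0.61  0.54  1.5  -0.    1.1   2.01]
```

View pics/sc7c.png

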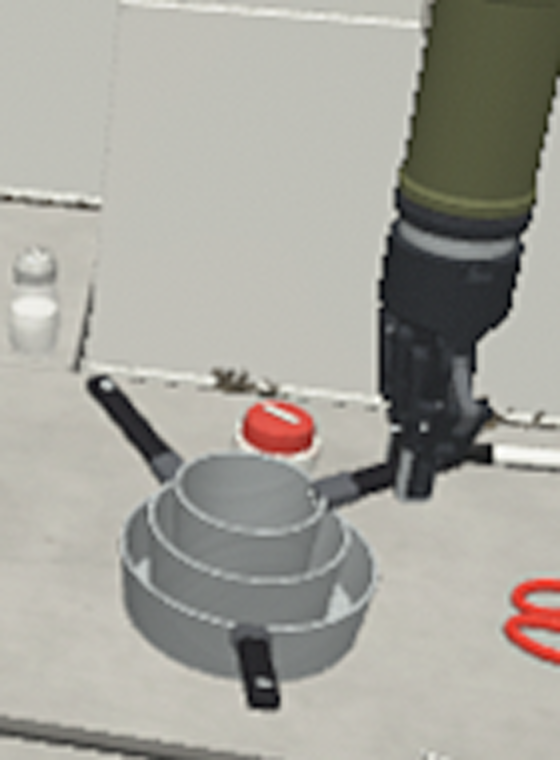

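>>> carry_out(series=[[2,0,-4,0,0,0],[0,0,-2,0,0,0],[0,0,0,0,0,0]])

```text
time_s: 18.45
ee_pos: [563.1, -339.8, 82.9]
tool_rot: [-1.585, 0.914, 1.583]
contact_force: [-0.6, -0.6, -2.3]
gripper_width: 15.9
```

>>> carry_out(series=[[0,0,-2,0,0,0],[0,0,0,0,0,0]])

```text
time_s: 18.7
ee_pos: [563.2, -339.9, 81.0]
tool_rot: [-1.585, 0.914, 1.583]
contact_force: [-0.6, -0.2, -1.9]
gripper_width: 16.0
```

>>> carry_out(series=[[0,0,-2,0,0,0],[0,0,0,0,0,0]])

```text
time_s: 18.95
ee_pos: [563.8, -340.5, 80.1]
tool_rot: [-1.587, 0.914, 1.581]
contact_force: [-0.2, 0.7, -0.2]
gripper_width: 15.9
```

Contact beginning (weight taken up). One more small step, then release.

>>> carry_out(series=[[0,0,-2,0,0,0],[0,0,0,0,0,0]], force=30)

```text
time_s: 19.2
ee_pos: [564.1, -341.0, 79.7]
tool_rot: [-1.589, 0.915, 1.58]
contact_force: [-0.8, 0.9, 1.7]
gripper_width: 16.0
```

>>> carry_out(series=[[0,0,0,0,0,0],[0,0,0,0,0,0],[0,0,0,0,0,0]], fingers=130)

```text
time_s: 19.58
ee_pos: [564.2, -340.8, 79.1]
tool_rot: [-1.589, 0.914, 1.58]
contact_force: [0.6, -1.2, 0.4]
gripper_width: 42.1
```

```bash

python3 - <<'E'
from h import *
go([562.7,-339,80.4],tool(-60,0))
d=cams.get_image("scene"); np.savez(f"pics/scene8.npz",**d); crop(d,310,130,450,320,4,"pics/sc8c.png")
E
```

```text
t 19.57 pos [ 564.2 -340.8   79.1] dp [-1.5  1.8  1.3] dr [ 0.003  0.004 -0.001] |dr| 0.005 w 42.1 F [ 0.6 -1.2  0.4] j [-0.61  0.55  1.51 -0.    1.08  2.01]
```

View pics/sc8c.png

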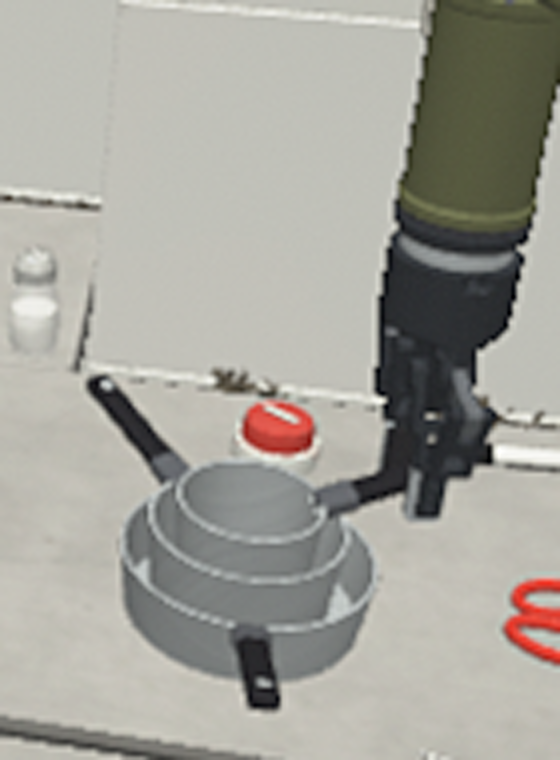

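>>> carry_out(series=[[0,0,30,0,0,0],[0,0,50,0,0,0],[0,20,50,0,0,0.1],[10,50,20,0,0,0.15],[10,55,0,0,0,0.16]])

```text
time_s: 20.25
ee_pos: [583.6, -216.7, 231.7]
tool_rot: [-1.865, 0.61, 1.856]
contact_force: [0.6, -0.7, -0.6]
gripper_width: 41.9
```

>>> carry_out(series=[[12,60,0,0,0,0.16],[12,60,0,0,0,0.16],[12,60,0,0,0,0.16],[12,45,0,0,0,0.16],[0,0,0,0,0,0.16]])

```text
time_s: 20.88
ee_pos: [633.4, 19.1, 232.9]
tool_rot: [2.127, 0.214, -2.107]
contact_force: [0.5, -0.2, 0.1]
gripper_width: 41.8
```

```bash
python3 wr.py w9
python3 - <<'E'
from h import *
go([644.5,-2,180],tool(20,0))
d=cams.get_image("top"); np.savez(f"pics/top9.npz",**d); crop(d,270,120,470,310,3,"pics/top9c.png")
E
```

```text
[633.4  19.1 232.9] [ 0.5 -0.2  0.1] 41.8 [-0.04  0.38  1.38  0.    1.37  1.33]
t 20.93 pos [633.   17.7 232.8] dp [ 11.5 -19.7 -52.8] dr [-0.002  0.009  0.146] |dr| 0.146 w 42.0 F [-0.8 -0.5  0.7] j [-0.04  0.38  1.38  0.    1.37  1.33]
```

View pics/w9.png

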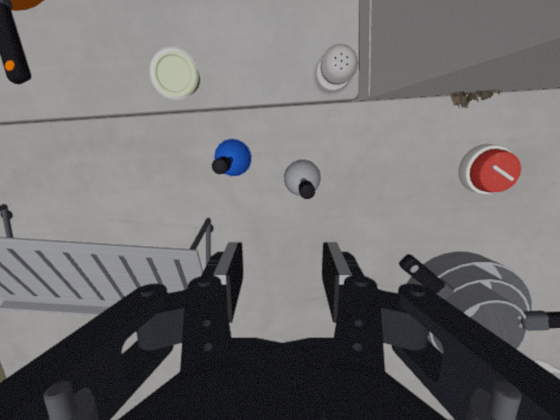

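View pics/top9c.png

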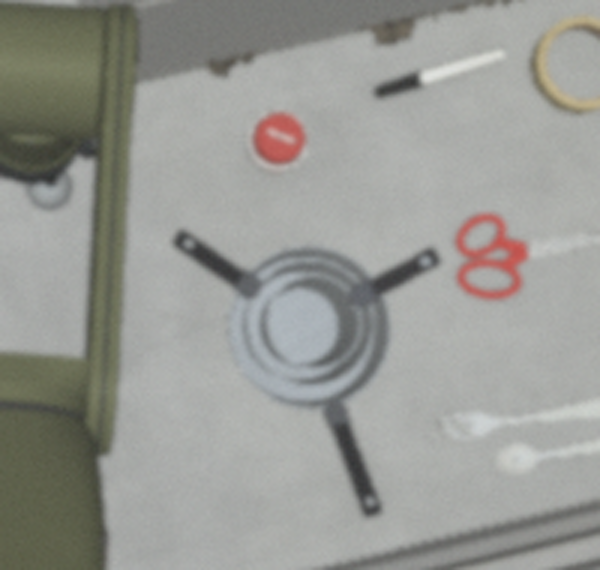

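```bash

python3 - <<'E'
from h import *
np.set_printoptions(precision=1,suppress=True)
t=load("pics/top9.npz");w=load("pics/w9.npz");tp=(w["p"],w["r"])
c2=lambda x,y:(270+(x+.5)/3-.5,120+(y+.5)/3-.5)
print("bulb",plane(w,(302,178),22,tp),"grip top",plane(w,(307,190),102,tp))
a=np.linspace(0,2*np.pi,361)
def ext(d,C,r):
    q=(proj(d,np.array(C)+r*np.c_[np.cos(a),np.sin(a),0*a])-[270,120])*3
    return "L %.0f R %.0f T %.0f B %.0f"%(q[:,0].min(),q[:,0].max(),q[:,1].min(),q[:,1].max())
print("pred small",ext(t,[513,-253,82],46),"mid",ext(t,[513,-251,64],62),"big",ext(t,[510,-256,46],80))
print("tips",plane(t,c2(180,236),94),plane(t,c2(433,255),109),plane(t,c2(373,514),82))
crop(t,340,190,410,260,8,"pics/top9d.png")
E
```

```text
bulb [642.5  -3.6  22. ] grip top [644.8  -2.7 102. ]
pred small L 264 R 361 T 273 B 370 mid L 242 R 371 T 258 B 387 big L 225 R 391 T 244 B 410
tips [ 589.9 -124.6   94. ] [ 576.9 -359.1  109. ] [ 335.5 -310.7   82. ]
```

View pics/top9d.png

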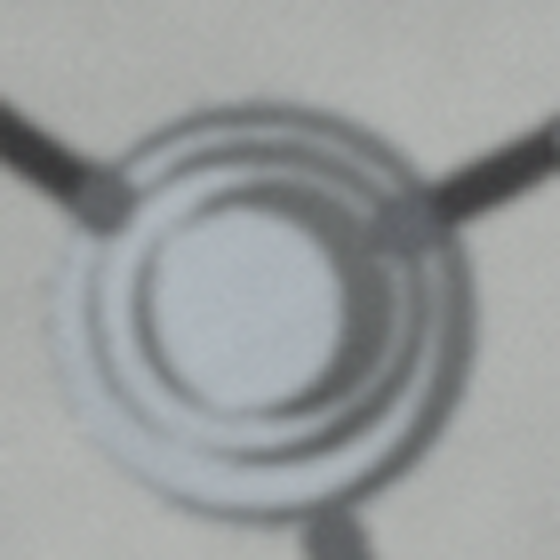

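```bash

python3 - <<'E'
from h import *
t=load("pics/top9.npz")
print(plane(t,(373.6,226.1),82), plane(t,(340+245/8-.5,190+311/8-.5),12))
E
```

```text
[ 515.77070818 -251.66168232   82.        ] [ 513.44548607 -254.68255804   12.        ]
```

>>> carry_out(series=[[11,-20,-10,0,0.008,0.14],[0,0,-35,0,0,0],[0,0,0,0,0,0]])

```text
time_s: 21.35
ee_pos: [643.9, -5.8, 187.4]
tool_rot: [2.047, 0.336, -2.044]
contact_force: [0.4, 0.6, 0.2]
gripper_width: 41.8
```

```bash
python3 wr.py w10
python3 - <<'E'
from h import *
go([644.3,-2.5,73],tool(20,0))
E
```

```text
[643.9  -5.8 187.4] [0.4 0.6 0.2] 41.8 [-0.08  0.43  1.42  0.    1.29  1.17]
t 21.4 pos [645.8  -6.1 189.6] dp [  -1.5    3.6 -116.6] dr [-0.     0.006  0.023] |dr| 0.024 w 41.9 F [0.8 0.3 0.7] j [-0.08  0.43  1.41  0.    1.29  1.17]
```

View pics/w10.png

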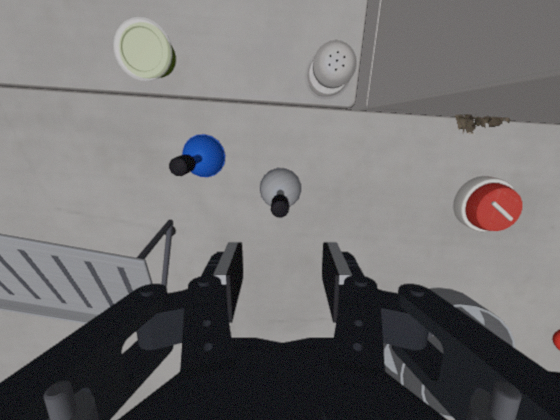

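```bash

python3 - <<'E'
from h import *
w=load("pics/w10.npz");tp=(w["p"],w["r"])
print("bulb",plane(w,(280.5,189),22,tp),"grip top",plane(w,(280,207),102,tp), plane(w,(280,200),90,tp))
E
```

```text
bulb [642.37510842  -4.02716139  22.        ] grip top [645.15286001  -3.17995655 102.        ] [647.71878341  -2.2238116   90.        ]
```

>>> carry_out(series=[[-1,3,-20,0,0.006,0.02],[0,0,-30,0,0,0],[0,0,-20,0,0,0],[0,0,0,0,0,0]])

```text
time_s: 21.9
ee_pos: [646.9, -3.3, 120.4]
tool_rot: [2.041, 0.352, -2.027]
contact_force: [-0.3, -0.0, -0.1]
gripper_width: 41.9
```

```bash
python3 wr.py w11
python3 - <<'E'
from h import *
go([644.3,-2.5,73],tool(20,0))
E
```

```text
[646.9  -3.3 120.4] [-0.3 -0.  -0.1] 41.9 [-0.07  0.5   1.5   0.    1.14  1.16]
t 21.95 pos [647.7  -3.4 121.4] dp [ -3.4   0.9 -48.4] dr [0.    0.009 0.005] |dr| 0.01 w 42.3 F [-0.3  0.6  0.7] j [-0.07  0.49  1.49  0.    1.14  1.16]
```

View pics/w11.png

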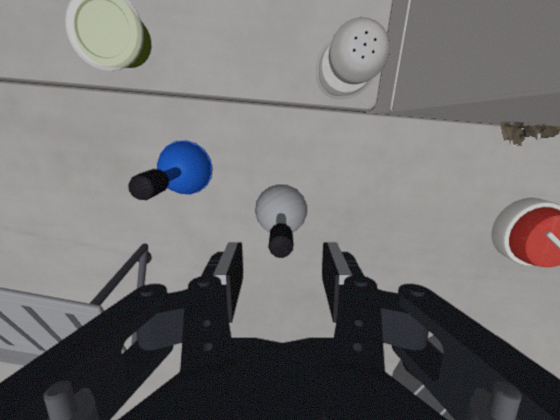

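Centred between the fingers (grip at col 281). Down.

>>> carry_out(series=[[-3,1,-20,0,0.009,0],[-1,0,-20,0,0,0],[0,0,-6,0,0,0],[0,0,0,0,0,0]])

```text
time_s: 22.45
ee_pos: [645.3, -2.1, 75.5]
tool_rot: [2.038, 0.352, -2.03]
contact_force: [0.3, -1.2, 1.0]
gripper_width: 41.9
```

```bash
python3 wr.py w12
python3 - <<'E'
from h import *
go([644.3,-2.5,73],tool(20,0))
E
```

```text
[645.3  -2.1  75.5] [ 0.3 -1.2  1. ] 41.9 [-0.07  0.54  1.54 -0.    1.05  1.16]
t 22.5 pos [645.5  -2.1  75.8] dp [-1.2 -0.4 -2.8] dr [0.001 0.004 0.005] |dr| 0.007 w 42.0 F [-0.7 -0.1 -0.2] j [-0.07  0.54  1.54 -0.    1.05  1.16]
```

View pics/w12.png

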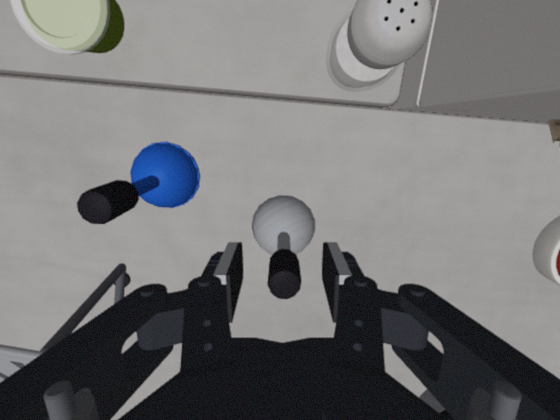

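>>> carry_out(series=[[-1,0,-2,0,0.004,0.005],[0,0,0,0,0,0],[0,0,0,0,0,0],[0,0,0,0,0,0]], fingers=255, force=50)

```text
time_s: 23.0
ee_pos: [645.7, -2.2, 75.5]
tool_rot: [2.034, 0.357, -2.028]
contact_force: [-0.7, -0.6, -1.5]
gripper_width: 14.5
```

>>> carry_out(series=[[0,0,8,0,0,0],[0,0,20,0,0,0],[0,0,35,0,0,0],[0,0,45,0,0,0],[0,0,20,0,0,0]])

```text
time_s: 23.62
ee_pos: [643.6, -2.1, 206.8]
tool_rot: [2.03, 0.358, -2.033]
contact_force: [-0.4, 0.3, -1.6]
gripper_width: 14.3
```

```bash
python3 wr.py w13
python3 - <<'E'
from h import *
go([514.5,-253,200],tool(20,0))
d=cams.get_image("scene"); np.savez(f"pics/scene13.npz",**d); crop(d,240,80,440,280,3.5,"pics/sc13.png")
E
```

```text
[643.6  -2.1 206.8] [-0.4  0.3 -1.6] 14.3 [-0.07  0.42  1.39 -0.    1.33  1.15]
t 23.68 pos [644.6  -2.1 208.9] dp [-130.1 -250.9   -8.9] dr [ 0.001  0.002 -0.   ] |dr| 0.002 w 14.3 F [0.6 0.8 2.1] j [-0.07  0.42  1.39 -0.    1.33  1.15]
```

View pics/w13.png

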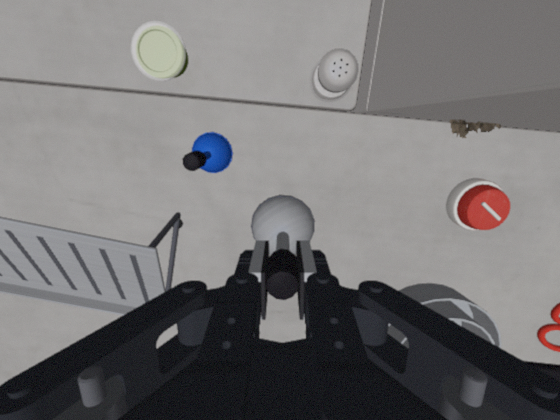

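View pics/sc13.png

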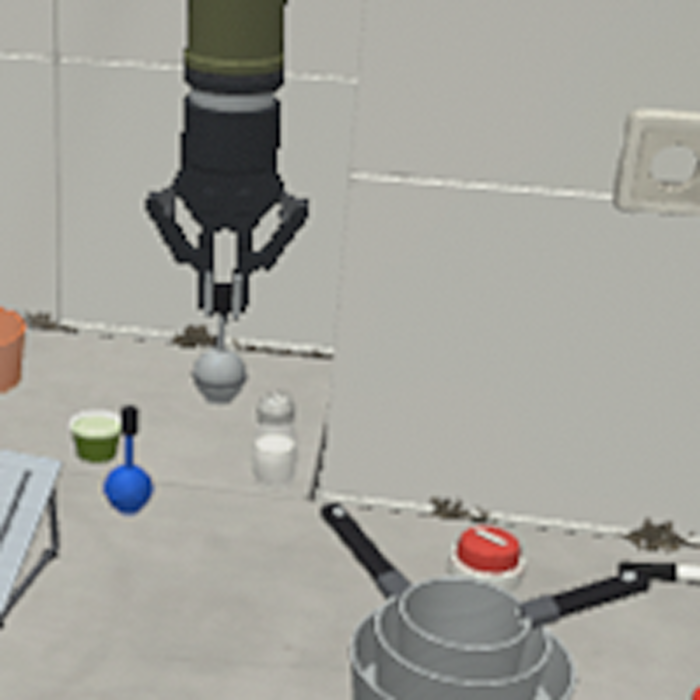

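>>> carry_out(series=[[-18,-35,0,0,0,0],[-26,-50,0,0,0,0],[-26,-50,0,0,0,0],[-26,-50,0,0,0,0],[-20,-38,0,0,0,0]])

```text
time_s: 24.35
ee_pos: [523.8, -226.4, 202.2]
tool_rot: [2.025, 0.368, -2.031]
contact_force: [0.5, 0.3, 0.5]
gripper_width: 14.4
```

>>> carry_out(series=[[-12,-23,0,0,0,0],[0,0,0,0,0,0],[0,0,0,0,0,0]])

```text
time_s: 24.72
ee_pos: [507.8, -251.7, 199.0]
tool_rot: [2.025, 0.367, -2.041]
contact_force: [0.5, 0.6, -1.4]
gripper_width: 14.2
```

```bash
python3 wr.py w14
python3 - <<'E'
from h import *
go([514.5,-253,140],tool(20,0))
d=cams.get_image("scene"); np.savez(f"pics/scene14.npz",**d); crop(d,310,130,450,320,4,"pics/sc14.png")
E
```

```text
[ 507.8 -251.7  199. ] [ 0.5  0.6 -1.4] 14.2 [-0.53  0.33  1.56 -0.    1.26  0.69]
t 24.77 pos [ 507.9 -251.5  199. ] dp [  6.6  -1.5 -59. ] dr [-0.005 -0.009 -0.003] |dr| 0.01 w 14.4 F [ 0.3 -0.6 -0.3] j [-0.53  0.33  1.56 -0.    1.26  0.69]
```

View pics/sc14.png

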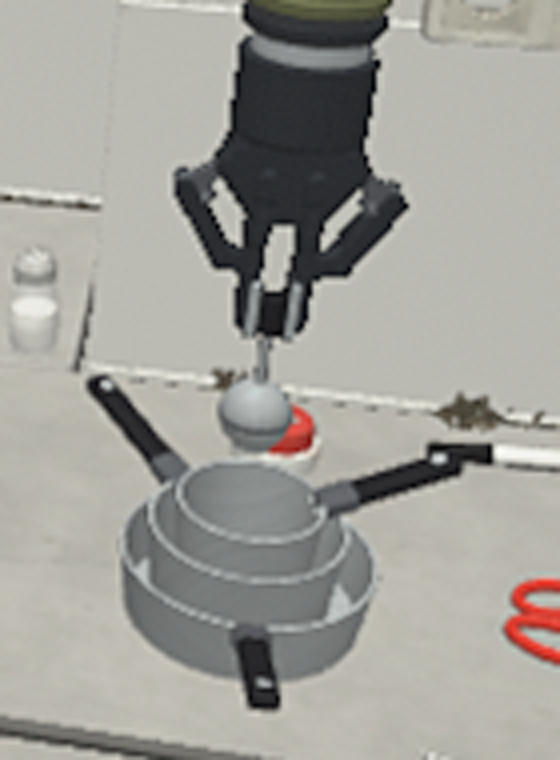

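View pics/w14.png

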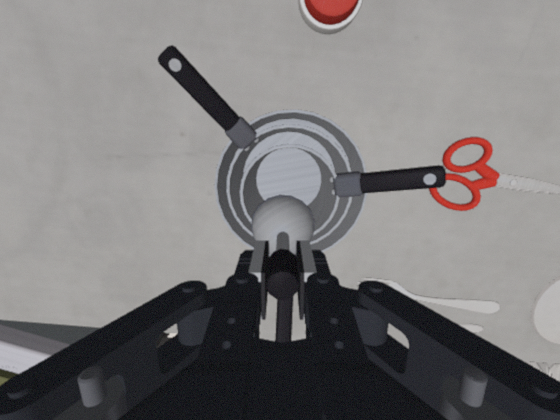

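```bash

python3 - <<'E'
from h import *
w=load("pics/w14.npz");tp=(w["p"],w["r"])
print(plane(w,(289,179),12,tp)); crop(w,200,90,380,260,4,"pics/w14c.png")
a=np.linspace(0,2*np.pi,361)
for C,r in [((514.5,-253,82),46),((514.5,-253,12),36.5)]:
    q=(proj(w,np.array(C)+r*np.c_[np.cos(a),np.sin(a),0*a],tp)-[200,90])*4
    print(q.min(0),q.max(0))
E
```

```text
[ 514.27027659 -255.83438031   12.        ]
[148.39945006 204.8105927 ] [550.85896887 596.48226166]
[219.66850833 222.33482994] [474.59752897 473.8063964 ]
```

View pics/w14c.png

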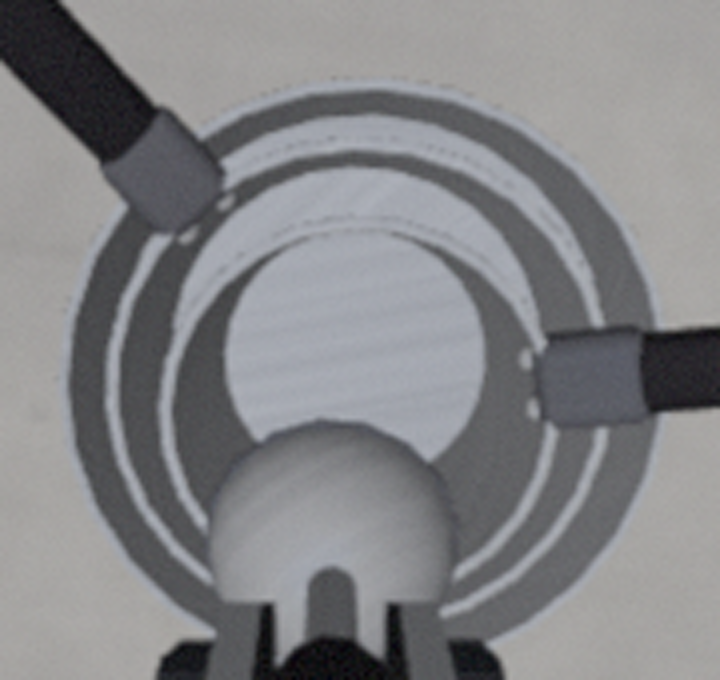

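>>> carry_out(series=[[4,-3,-20,-0.005,-0.009,0],[0,0,-25,0,0,0],[0,0,0,0,0,0]])

```text
time_s: 25.2
ee_pos: [514.6, -251.3, 153.7]
tool_rot: [2.029, 0.365, -2.023]
contact_force: [0.7, 0.2, -1.2]
gripper_width: 14.5
```

```bash

python3 - <<'E'
from h import *
go([512.5,-255,87.5],tool(20,0))
E
```

```text
t 25.2 pos [ 514.6 -251.3  153.7] dp [ -2.1  -3.7 -66.2] dr [ 0.001  0.003 -0.008] |dr| 0.009 w 14.5 F [ 0.7  0.2 -1.2] j [-0.53  0.37  1.62  0.    1.15  0.68]
```

>>> carry_out(series=[[-2,-4,-15,0,0.003,0],[0,-1,-20,0,0,0],[0,-1,-15,0,0,0],[0,0,0,0,0,0]])

```text
time_s: 25.7
ee_pos: [514.8, -257.4, 103.4]
tool_rot: [2.026, 0.365, -2.021]
contact_force: [-0.5, 0.2, -0.4]
gripper_width: 14.2
```

```bash

python3 - <<'E'
from h import *
go([512.5,-255,87.5],tool(20,0))
E
```

```text
t 25.7 pos [ 514.8 -257.4  103.4] dp [ -2.3   2.4 -15.9] dr [ 0.003  0.003 -0.011] |dr| 0.012 w 14.2 F [-0.5  0.2 -0.4] j [-0.54  0.43  1.67 -0.    1.03  0.67]
```

>>> carry_out(series=[[-2,2,-7,0,0,0],[0,0,-4,0,0,0],[0,0,0,0,0,0]])

```text
time_s: 26.08
ee_pos: [513.4, -255.8, 92.9]
tool_rot: [2.028, 0.363, -2.019]
contact_force: [-0.4, 0.6, -1.0]
gripper_width: 14.4
```

>>> carry_out(series=[[0,0,-2,0,0,0],[0,0,0,0,0,0]])

```text
time_s: 26.32
ee_pos: [513.8, -256.0, 91.3]
tool_rot: [2.028, 0.362, -2.017]
contact_force: [-0.2, -0.2, -0.9]
gripper_width: 14.5
```

>>> carry_out(series=[[0,0,-2,0,0,0],[0,0,0,0,0,0]])

```text
time_s: 26.58
ee_pos: [514.0, -256.1, 89.5]
tool_rot: [2.029, 0.362, -2.017]
contact_force: [-0.9, -0.2, -1.3]
gripper_width: 14.1
```

>>> carry_out(series=[[0,0,-2,0,0,0],[0,0,0,0,0,0]])

```text
time_s: 26.82
ee_pos: [514.0, -256.2, 87.4]
tool_rot: [2.029, 0.362, -2.017]
contact_force: [-0.1, -0.6, -0.5]
gripper_width: 14.4
```

>>> carry_out(series=[[0,0,-1.5,0,0,0],[0,0,0,0,0,0]])

```text
time_s: 27.08
ee_pos: [514.7, -256.5, 86.6]
tool_rot: [2.029, 0.36, -2.015]
contact_force: [0.6, 0.5, -1.0]
gripper_width: 14.3
```

```bash
python3 wr.py w15
python3 - <<'E'
from h import *
go([512.5,-255,87.5],tool(20,0))
d=cams.get_image("scene"); np.savez(f"pics/scene15.npz",**d); crop(d,310,130,450,320,4,"pics/sc15.png")
E
```

```text
[ 514.7 -256.5   86.6] [ 0.6  0.5 -1. ] 14.3 [-0.54  0.45  1.7  -0.    0.99  0.68]
t 27.12 pos [ 514.7 -256.5   86.6] dp [-2.2  1.5  0.9] dr [ 0.006  0.008 -0.011] |dr| 0.015 w 14.4 F [ 0.5 -0.1  0.3] j [-0.54  0.45  1.7  -0.    0.99  0.68]
```

View pics/sc15.png

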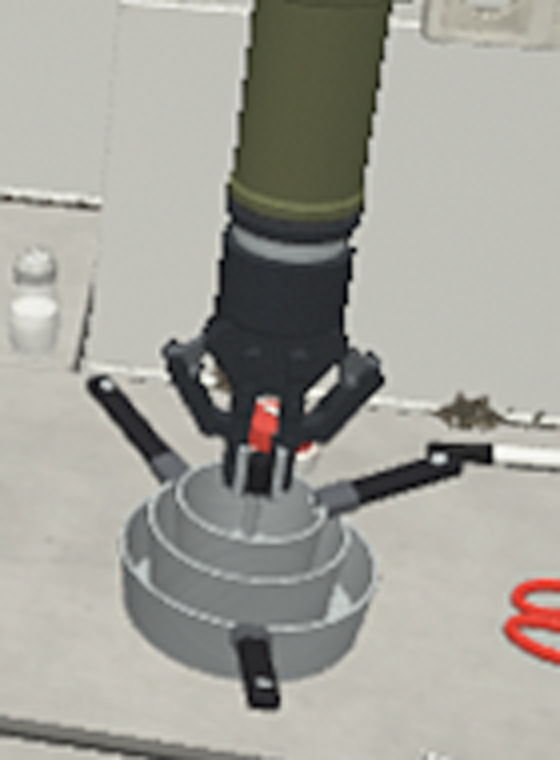

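View pics/w15.png

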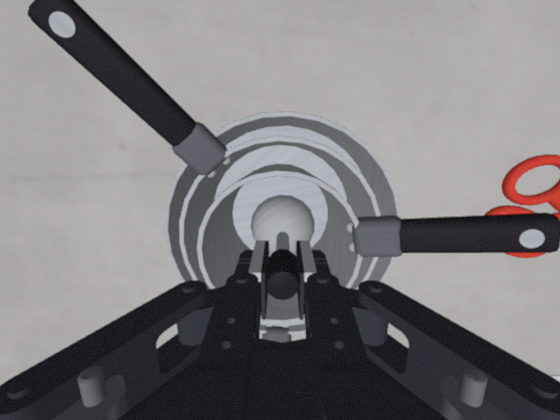

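>>> carry_out(series=[[0,0,-1.5,0,0,0],[0,0,0,0,0,0]])

```text
time_s: 27.42
ee_pos: [515.4, -256.7, 86.7]
tool_rot: [2.031, 0.359, -2.013]
contact_force: [-0.4, -0.0, -0.0]
gripper_width: 14.2
```

>>> carry_out(series=[[0,0,-1.5,0,0,0],[0,0,0,0,0,0]])

```text
time_s: 27.68
ee_pos: [516.0, -256.9, 86.6]
tool_rot: [2.032, 0.358, -2.011]
contact_force: [-0.1, -0.6, 0.2]
gripper_width: 14.4
```

>>> carry_out(series=[[0,0,0,0,0,0],[0,0,0,0,0,0],[0,0,0,0,0,0]], fingers=150, force=20)

```text
time_s: 28.05
ee_pos: [515.9, -256.9, 85.7]
tool_rot: [2.032, 0.358, -2.012]
contact_force: [0.1, 0.1, 1.0]
gripper_width: 35.1
```

```bash
python3 wr.py w16
```

```text
[ 515.9 -256.9   85.7] [0.1 0.1 1. ] 35.1 [-0.54  0.45  1.7  -0.    0.98  0.68]
```

View pics/w16.png

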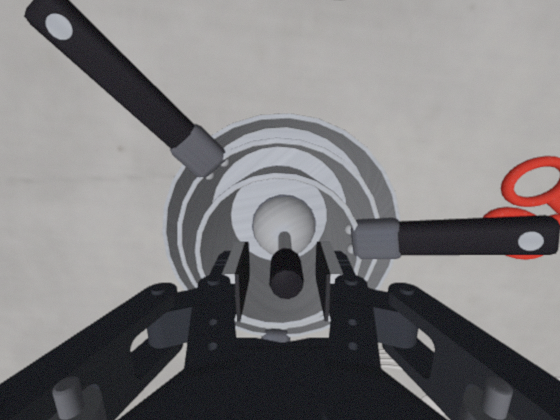

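>>> carry_out(series=[[0,0,15,0,0,0],[0,0,25,0,0,0],[0,0,45,0,0,0],[0,0,55,0,0,0],[0,0,40,0,0,0]])

```text
time_s: 28.72
ee_pos: [513.1, -255.3, 270.6]
tool_rot: [2.028, 0.363, -2.019]
contact_force: [0.8, -1.1, 0.2]
gripper_width: 35.0
```

>>> carry_out(series=[[-10,60,0,0,0,0],[0,60,0,0,0,0],[0,60,0,0,0,0],[0,40,0,0,0,0],[0,0,0,0,0,0]])

```text
time_s: 29.35
ee_pos: [505.9, -32.1, 282.4]
tool_rot: [2.045, 0.349, -1.998]
contact_force: [0.5, -0.2, 0.5]
gripper_width: 35.3
```

```bash

python3 - <<'E'
from h import *
go([512.5,-255,87.5],tool(20,0))
d=cams.get_image("scene"); np.savez(f"pics/scene17.npz",**d); crop(d,310,160,450,320,4,"pics/sc17.png")
d=cams.get_image("top"); np.savez(f"pics/top17.npz",**d); crop(d,310,150,430,300,4,"pics/top17.png")
E
```

```text
t 29.35 pos [505.9 -32.1 282.4] dp [   6.6 -222.9 -194.9] dr [ 0.01   0.025 -0.007] |dr| 0.028 w 35.3 F [ 0.5 -0.2  0.5] j [-0.14  0.16  1.58 -0.01  1.38  1.07]
```

View pics/sc17.png

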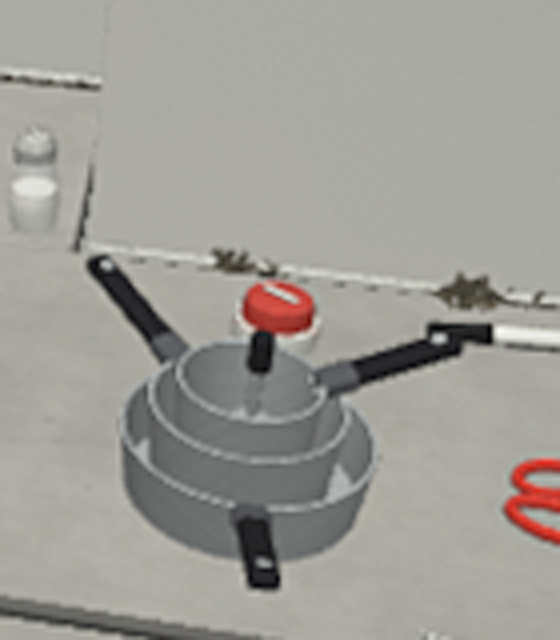

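View pics/top17.png

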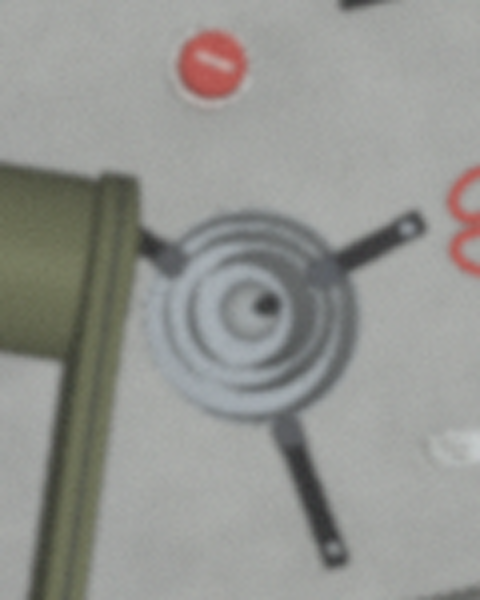

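```bash

python3 - <<'E'
from h import *
d=load("pics/top17.npz"); c=lambda x,y:(310+(x+.5)/4-.5,150+(y+.5)/4-.5)
print("bulb",plane(d,c(249,308),34).round(1),"griptop",plane(d,c(267,304),114).round(1),"small floor",plane(d,c(244,310),12).round(1))
P=[plane(d,c(335,563),82),np.array([589.9,-124.6,94]),plane(d,c(417,220),109)]
print("tips",[np.linalg.norm((P[i]-P[j])[:2]).round(0) for i,j in [(0,1),(1,2),(0,2)]])
manip.finish_job()
E
```

```text
bulb [ 517.3 -255.7   34. ] griptop [ 515.1 -253.3  114. ] small floor [ 517.2 -256.1   12. ]
tips [np.float64(313.0), np.float64(234.0), np.float64(245.0)]
the job is handed in; nothing more can be done
```

The job is done and handed in at about 29 s of the 72 s allowed. I set the medium pan upright in the big pan, nested the small pan in the medium one, fanned the handles, and stood the tea ball bulb-down in the small pan. I lowered each one in small steps until it touched, then let go.

**Last checks, measured in the camera images:**
- **Handles:** the handle tips are about 313 mm apart (big–medium), 234 mm (medium–small) and 245 mm (big–small), all well over the limits. The medium tip's position comes from the earlier top view, because the arm hid it in the last one.
- **Pans:** in the last scene view all three look level and fully down, with the big pan still on the table. Before the small pan went in, the medium pan's axis measured about 7 mm off the big pan's, against 22 mm allowed.
- **Tea ball:** it stands upright, about 1 mm from the centre of the small pan's floor. Its seating height I judged from the touch-down and the view.
- **Bystanders:** the timer and salt shaker look unmoved in the last scene view. The sauce pot was outside that view and looked undisturbed in the earlier ones.

**Disagreement:** the cameras differed by 2–5 mm on where the pan centres lie, so I averaged them. That was well within the 13 mm of play. No check failed, and the hand-in reports no verdict.

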